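# Walk the rice chest back onto its buffers

## Task

Walk the heavy rice chest straight back along the shelf, pushing on its front near the left and right corners in turn, until its back lightly presses in both sprung buffers by 2 to 3 mm each, and leave it standing there. Push gently, never with more than about 17 newtons (enough for one corner at a time, not for shoving the whole chest home at once), never let the chest swing round more than about 15 degrees from the back board or press a buffer in more than 5 mm, keep the jar standing on its lid, and leave the pepper grinder, scoop and turntable where they are.

Things in the scene. Friction and masses are not known exactly. Their poses are not given: they have to be found in the camera images.
- chest: Low rice chest of pale wood, a plain loose box 140 mm deep (x) x 250 wide (y) x 75 high, about 2.7 kg, on two runners 105 mm either side of the middle. Origin at the centre of its underside; x points to its back, away from the robot, y left, z up. Front and back faces are 70 mm from the origin. It starts some 45 to 80 mm short of the buffers.
- push_left (a point): Left push point on the chest's flat, slippery waxed front face: 110 mm left (+y) of its middle, 40 mm above the shelf. Pushed here (20 to 50 mm high) the chest slides at about 9 to 14 N, turning about its other runner; pushed in the middle it needs 16 to 22 N, and the springs come on top.
- push_right (a point): Right push point on the chest's flat, slippery waxed front face: 110 mm right (-y) of its middle, 40 mm above the shelf. Pushed here (20 to 50 mm high) the chest slides at about 9 to 14 N, turning about its other runner; pushed in the middle it needs 16 to 22 N, and the springs come on top.
- rack: Low wooden back board fixed beyond the chest, 18 mm thick x 300 wide x 65 high. Origin at the centre of its underside; x points away from the robot (the way the chest is to go), y left. The two buffer posts stand before it, origins 30 mm on the robot's side and 80 mm to left and right.
- post_left: Left (+y) sprung buffer: fixed block 30x40x60 mm, origin under its centre, axes as the rack's. A 26 mm rubber pad, 40 mm above the shelf, stands out to its -x to meet the chest's back. The free pad's face lies 30 to 46 mm before the origin, screwed out differently each time and on each post: where it begins to bear must be felt. Spring 1 N per mm, travel 10 mm.
- post_right: Right (-y) sprung buffer: fixed block 30x40x60 mm, origin under its centre, axes as the rack's. A 26 mm rubber pad, 40 mm above the shelf, stands out to its -x to meet the chest's back. The free pad's face lies 30 to 46 mm before the origin, screwed out differently each time and on each post: where it begins to bear must be felt. Spring 1 N per mm, travel 10 mm.
- jar: Empty glass jar with aluminium screw lid, 72 mm across, 105 mm high, standing on the chest's lid near its middle; origin at the centre of its underside.
- grinder: Wooden pepper grinder standing to the left of the chest, 58 mm across, 174 mm high; origin at the centre of its underside. Leave alone.
- scoop: Green plastic scoop lying to the left of the chest, bowl 75 x 50 x 32 mm, handle 85 mm towards its -x; origin under the bowl's centre. Leave alone.
- turntable: Clear acrylic turntable, 190 mm across, 18 mm high, carrying two small tins (up to 88 mm high in all), right of the chest; origin at the centre of its underside. Leave alone.

How it is judged:
On the way, in this order (a step that is already met when the one before it is completed fails the run):
1. the chest has been walked at least 25 mm from where it stood (distance of chest from where it was at the start of the episode above 0.025 m), for 0.1 s.
2. its back bears on at least one of the buffers ((contact force between chest and post_left above 0.5 N or contact force between chest and post_right above 0.5 N)), for 0.2 s.
At the end, for the whole second after the job is handed in: The chest stands at rest, flat on the shelf, within 30 mm sideways of the middle of the back board, its back pressing each of the two buffers with 0.5 to 5 N (0.5 to 5 mm of spring); the jar still stands upright on the chest's lid (contact force between chest and post_left between 0.5 and 5 N and contact force between chest and post_right between 0.5 and 5 N and y of chest in the frame of rack between -0.03 and 0.03 m and angle between chest's own z axis and vertical below 0.05 rad and linear speed of chest below 0.01 m/s and angle between jar's own z axis and vertical below 0.1 rad and z of jar in the frame of chest above 0.065 m); the robot touches nothing.
It fails at once if the robot pushes the chest with more than 20 N (contact force between any of the arm, the fingers and chest above 20 N).
It fails at once if a buffer is pressed with more than 7 N (contact force between chest and post_left above 7 N or contact force between chest and post_right above 7 N).
It fails at once if the chest swings round more than 0.3 rad (17 degrees) from square with the back board (angle between the y axis of chest and the y axis of rack, either way round above 0.3 rad).
It fails at once if the jar tips or comes off the lid (angle between jar's own z axis and vertical above 0.25 rad or z of jar in the frame of chest below 0.06 m).
It fails at once if the grinder, the scoop or the turntable is moved by more than 15 mm (distance of any of grinder, scoop, turntable from where it was at the start of the episode above 0.015 m).
It also fails if it takes over 72 s, if anything falls off the work surface, if the arm or the gripper's body presses on something with over 40 N, if the wrist force passes 120 N, or if a joint passes its speed limit or range.

## Robot

A 6-joint arm with a two-finger parallel gripper is mounted at the origin on the work surface. World frame = base frame: x ahead of the robot, y to its left, z up, the work surface at z = 0. Lengths are in m, angles in rad, forces in N, time in s.
With the tool pointing down it reaches from about 0.15 to 0.775 m from the base axis. Payload 6.1 kg.
Tool frame: the origin (TCP) lies midway between the tips of the shut fingers; the grasp point (between the pads) lies 19 mm behind it; z points along the fingers, y is the direction in which the jaws open and shut (so a half turn about z gives the same grasp; the last joint's range is limited). The gripper opens to 85 mm and grips with 20 to 120 N. Pads are 22 mm wide; open, the fingers measure 114 mm over their backs; the gripper's body (76 mm by 85 mm) begins 54 mm behind the grasp point. The pads swing forward as they close: fully open they stand 13 mm farther back than shut.
Start: joints at [1.205, 0.126, -0.04, 1.405, 0, 1.571], TCP at [0.188, 0.49, 0.231] pointing down, gripper open.
Joint ranges: [-2.72, 2.72], [-0.95, 1.95], [-1.27, 1.35], [-1.78, 2.02], [-1.46, 1.47], [-3.14, 3.14]. Speed limits (rad/s): [2.39, 2.39, 3.01, 3.14, 3.14, 3.14].

## Interface

Orientations are given as a rotation vector (axis times angle).
In Python, from workcell import robot gives the robot as it stands. The module is installed in compiled form; this text tells all that it offers.
- The arm moves only by the tool step_arm, never from a script. Its argument "targets" is a list of rows, each a list of 7 numbers: the shift along the tool's x, y, z normalised to -1 to 1, where 1 is 0.15 m, then the turn, a rotation vector about the tool's x, y, z normalised to -1 to 1, where 1 is 0.08 rad, then the opening, from 0 (shut) to 1 (fully open). In form: [[dx, dy, dz, ax, ay, az, grip], ...]. A call has 1 to 8 rows; each row shifts and turns the pose as measured when the row begins, along the tool's axes as they then stand; what a row does not reach is not made up. A row lasts 1/8 s, in which the tool goes at most 62.5 mm and 10.7 degrees, less where a joint would pass 70% of its speed; a pose out of reach is approached as far as the arm can. A call with a number of a shift or a turn outside -1 to 1 is refused whole. A call with a gripper value outside its range is refused whole. The fingers move at their own pace and stop on an object; "force" is the grip in N (left out, the last holds). Time passes only in rows, so rows that do not move let the fingers close. It gives the time, the measured TCP pose, the force and the opening at its end, in the units of the state.
- robot.read_state(): the state, without advancing time (a new reading comes with each control period).
- robot.snapshot(name): name is "side" or "top" or "wrist"; returns the picture (420x560x3 uint8, red, green, blue); there is no depth.
- robot.camera_params(name): a dict with "intrinsics" (3x3 intrinsics, pixels), "cam_to_world" (4x4, takes a point from camera to world coordinates); the wrist camera has in their place "mount" (4x4, takes a point from camera to tool coordinates, whose origin is the TCP and whose axes are the flange's). Camera axes: x right, y up, looking along -z (the intrinsics and any distortion apply to the point x, -y, -z); pixel columns grow to the right and rows downward; lengths in m; the calibration is good to about 2 mm. The wrist camera is an equidistant fisheye: a pixel r from the principal point sees the ray r / f radians off the axis. A picture is of the moment at which its call begins: read the wrist's pose just before it. camera_params takes no time and is no camera call.
- robot.finish_job(): hands the job in, once; it reports no verdict.
The state is a dict: "time": time; "q": joint angles; "joint_vel": joint speeds; "joint_torque": joint torques, N m; "tcp_pos": TCP position; "orientation": TCP orientation; "wrist_force": force on the tool from outside, world axes, zero at the start; "torque": the same for the moment, N m; "width": finger opening in m.
Only numpy, scipy, OpenCV 4.12 (cv2) and the standard library are available. Lean on these libraries where they do the work, as an engineer would, in place of code of your own. Each camera call takes 0.05 s, during which the arm holds its last target.

## Working session

There is one attempt and no reset: what is moved stays moved. The work goes in short steps, Python scripts to look and compute and a tool call to move; the robot and the scene stay as the last step left them, time stands still between calls to the robot, and variables do not carry over. Pictures are saved under pics/ and viewed, and the job is handed in when it is done.

Besides the shell and the picture viewer there is one more tool, called as name(argument=value, ...), one argument or row to a line, values as JSON. step_arm: Moves the arm, as the interface text tells. Scaled input: -1 to 1 covers 0.15 m each way for a shift and 0.08 rad each way for a turn. Its arguments: {"type":"object","properties":{"targets":{"type":"array"},"force":{"type":"number"}},"required":["targets"]}

```bash
mkdir -p pics; ls; python3 - <<'E'
from workcell import robot
import cv2,numpy as np
np.set_printoptions(precision=4,suppress=True)
s=robot.read_state()
for k in s: print(k,s[k])
for n in("side","top"):
    im=robot.snapshot(n); cv2.imwrite(f"pics/{n}0.png",im[:,:,::-1])
    p=robot.camera_params(n); print(n,p)
E
```

```text
pics
time 0.0
q [ 1.205   0.1263 -0.0406  1.4054 -0.      1.5708]
joint_vel [-0.0021 -0.0023 -0.0009  0.0014  0.0011  0.0004]
joint_torque [  0.0003 -43.5911  35.2927   0.0175  -0.       0.    ]
tcp_pos [0.1876 0.4899 0.2305]
orientation [-0.5714 -3.0889  0.0024]
wrist_force [-0.4131 -0.132  -0.4106]
torque [-0.01    0.0125 -0.0087]
width 0.08537584489137473
side {'intrinsics': array([[499.8714,   0.    , 276.8089],
       [  0.    , 499.8714, 209.6012],
       [  0.    ,   0.    ,   1.    ]]), 'cam_to_world': array([[-0.9665,  0.1817, -0.1815,  0.4174],
       [-0.2565, -0.7129,  0.6527,  0.757 ],
       [-0.0108,  0.6773,  0.7356,  0.9736],
       [ 0.    ,  0.    ,  0.    ,  1.    ]])}
top {'intrinsics': array([[393.1898,   0.    , 271.8095],
       [  0.    , 393.1898, 202.0576],
       [  0.    ,   0.    ,   1.    ]]), 'cam_to_world': array([[-0.0061,  0.9919, -0.1267,  0.5394],
       [-1.    , -0.0063, -0.0008, -0.0355],
       [-0.0016,  0.1267,  0.9919,  0.8728],
       [ 0.    ,  0.    ,  0.    ,  1.    ]])}
```

View pics/side0.png

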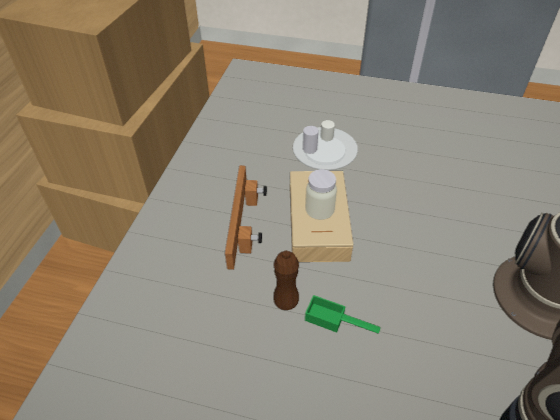

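View pics/top0.png

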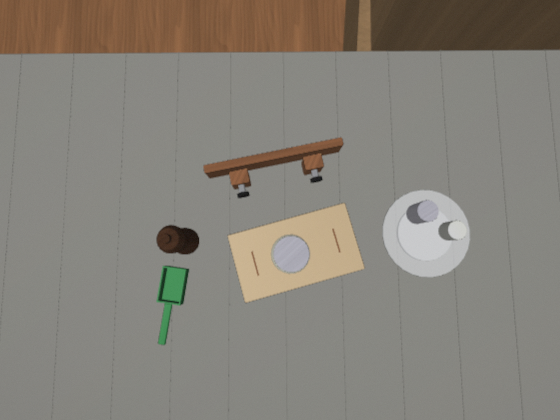

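The top view shows the chest lid at about (229,236), (346,205), (363,270) and (246,301), with the jar at (291,254). The rack runs from (205,170) to (342,143), with pads at (243,194) and (316,179). Next I'll measure these.

```bash
cat > h.py <<'E'
from workcell import robot
import cv2,numpy as np
np.set_printoptions(precision=4,suppress=True)
def ray(n,uv,z):
    p=robot.camera_params(n);K=p["intrinsics"];T=p["cam_to_world"]
    uv=np.atleast_2d(np.float64(uv))
    d=np.c_[(uv[:,0]-K[0,2])/K[0,0],-(uv[:,1]-K[1,2])/K[1,1],-np.ones(len(uv))]@T[:3,:3].T
    o=T[:3,3]; return o+d*((z-o[2])/d[:,2])[:,None]
def proj(n,P):
    p=robot.camera_params(n);K=p["intrinsics"];T=p["cam_to_world"]
    c=(np.atleast_2d(P)-T[:3,3])@T[:3,:3]
    return np.c_[K[0,0]*c[:,0]/-c[:,2]+K[0,2],K[1,1]*-c[:,1]/-c[:,2]+K[1,2]]
def chest(im,verbose=0):
    h=cv2.cvtColor(im,cv2.COLOR_RGB2HSV)
    m=cv2.inRange(h,(12,60,150),(28,190,255))
    m=cv2.morphologyEx(m,cv2.MORPH_OPEN,np.ones((3,3)))
    cs,_=cv2.findContours(m,cv2.RETR_EXTERNAL,cv2.CHAIN_APPROX_NONE)
    cs=[c for c in cs if cv2.contourArea(c)>1500]
    return m,cs
def rackfit(im):
    h=cv2.cvtColor(im,cv2.COLOR_RGB2HSV)
    m=cv2.inRange(h,(3,110,50),(13,255,200))
    m[:100]=0
    cs,_=cv2.findContours(m,cv2.RETR_EXTERNAL,cv2.CHAIN_APPROX_NONE)
    return m,cs
E
python3 - <<'E'
from h import *
im=cv2.imread("pics/top0.png")[:,:,::-1].copy()
m,cs=chest(im)
for c in cs:
    print("chest",cv2.contourArea(c),cv2.minAreaRect(c))
    P=ray("top",c[:,0,:],0.075)[:,:2].astype(np.float32)
    r=cv2.minAreaRect(P*1000); print(r, cv2.boxPoints(r))
rm,rc=rackfit(im)
for c in rc:
    if cv2.contourArea(c)>60: print("rack",cv2.contourArea(c),cv2.boundingRect(c))
crop=im[120:320,130:480]
cv2.imwrite("pics/topz.png",cv2.resize(crop,None,fx=2.28,fy=2.28,interpolation=cv2.INTER_CUBIC)[:,:,::-1])
cv2.imwrite("pics/msk.png",np.hstack([m[120:320,150:470],rm[120:320,150:400]]))
E
```

```text
chest 8328.5 ((295.04718017578125, 251.91510009765625), (69.36707305908203, 124.03657531738281), 74.05460357666016)
((540.5419921875, -81.48452758789062), (137.9726104736328, 248.0061798095703), 15.275466918945312) [[ 441.3231   19.9624]
 [ 506.6628 -219.2818]
 [ 639.7609 -182.9315]
 [ 574.4211   56.3127]]
rack 369.0 (158, 227, 21, 26)
rack 2122.0 (204, 138, 139, 51)
```

View pics/topz.png

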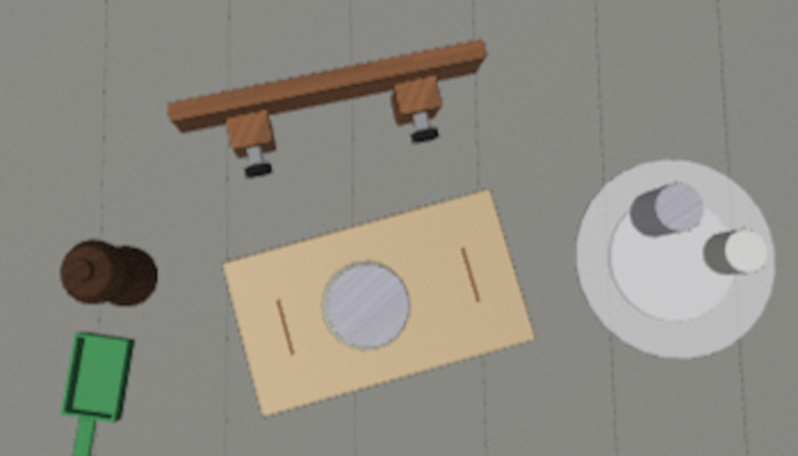

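View pics/msk.png

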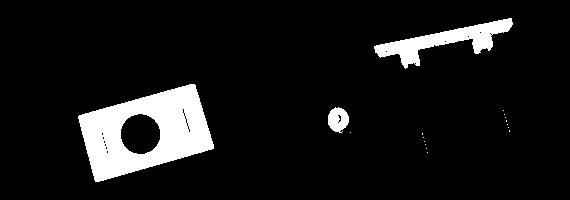

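```bash
python3 - <<'E'
from h import *
im=cv2.imread("pics/top0.png")[:,:,::-1].copy()
rm,_=rackfit(im)
# upper edge line of rack top face
us=np.arange(210,338); vs=np.array([np.where(rm[130:200,u]>0)[0][0]+130 for u in us])-0.5
P=ray("top",np.c_[us,vs],.065)
k=np.polyfit(P[:,1],P[:,0],1); res=P[:,0]-np.polyval(k,P[:,1]); g=abs(res)<.002; k=np.polyfit(P[g,1],P[g,0],1)
yaw=np.arctan(-k[0]); print("rack yaw",yaw,res.std())
e=np.array([[203.7,165.2],[342.5,137.5]]); E=ray("top",e,.065); print(E, np.linalg.norm(E[0]-E[1]))
x=np.array([np.cos(yaw),np.sin(yaw)]);y=np.array([-x[1],x[0]])
mid=E[:,:2].mean(0); mid=np.array([np.polyval(k,mid[1]),mid[1]]); rack=mid-.009*x; print("rack",rack)
pads=np.array([[258,170],[425,134]])/2.28+[130,120]; 
PP=ray("top",pads,.05)[:,:2]; print("pads xy in rack",(PP-rack)@np.c_[x,y])
c=np.array([.5405,-.0815]); print("chest in rack",(c-rack)@np.c_[x,y])
for s in(1,-1):print("post",s,rack-.03*x+s*.08*y, proj("top",[*(rack-.03*x+s*.08*y),.06])) 
print(proj("top",[*rack,.065]))
# grinder, scoop, turntable
for n,uv,z in(("grinder",(170,239),.174),("scoop",(174,285),.0),("tt",(426,233),.018),("jar",(291,254),.18)): print(n,ray("top",uv,z))
print(E)
E
```

```text
rack yaw 0.19903000605000865 0.0006338307633122522
[[ 0.7214  0.1074  0.065 ]
 [ 0.7793 -0.1852  0.065 ]] 0.2983303509749328
rack [ 0.742  -0.0407]
pads xy in rack [[-0.0664  0.081 ]
 [-0.0649 -0.078 ]]
chest in rack [-0.2056 -0.0002]
post 1 [0.6967 0.0318] [[239.9102 176.9894]]
post -1 [ 0.7284 -0.125 ] [[314.2589 161.7765]]
[[274.2698 155.1627]]
grinder [[0.5638 0.1457 0.174 ]]
scoop [[0.47   0.1795 0.    ]]
tt [[ 0.5788 -0.3688  0.018 ]]
jar [[ 0.5362 -0.0679  0.18  ]]
[[ 0.7214  0.1074  0.065 ]
 [ 0.7793 -0.1852  0.065 ]]
```

step_arm(
  targets=[
    [0, 0, 0, 0, 0, -0.9, 0],
    [0, 0, 0, 0, 0, -0.9, 0],
    [0, 0, 0, 0, 0, -0.9, 0],
    [0, 0, 0, 0, 0, -0.9, 0],
    [0, 0, 0, 0, 0, -0.9, 0],
    [0, 0, 0, 0, 0, -0.9, 0],
    [0, 0, 0, 0, 0, -0.9, 0],
    [0, 0, 0, 0, 0, -0.9, 0],
  ],
)

```text
time: 1.1
tcp_pos: [0.1869, 0.488, 0.2267]
orientation: [0.359, -3.117, 0.013]
wrist_force: [-0.3, -0.3, -0.4]
width: 0.0
```

```bash
cat >> h.py <<'E'
from scipy.spatial.transform import Rotation as Ro
def st(target=None):
    s=robot.read_state();R=Ro.from_rotvec(s["orientation"]).as_matrix()
    print("t",round(s["time"],2),"tcp",np.array(s["tcp_pos"]),"F",np.array(s["wrist_force"]),"x",R[:,0],"y",R[:,1],"z",R[:,2])
    if target is not None:
        d=R.T@(np.array(target)-s["tcp_pos"]); print("shift tool mm",d*1000,"units",d/.15)
    return s,R
E
python3 -c "
from h import *
st([.39,-.01,.20])"
```

```text
t 1.1 tcp [0.1869 0.488  0.2267] F [-0.2583 -0.3203 -0.3616] x [-0.9739 -0.2271  0.0053] y [-0.2271  0.9738 -0.0079] z [-0.0034 -0.0089 -1.    ]
shift tool mm [ -84.788  -530.9126   30.4548] units [-0.5653 -3.5394  0.203 ]
```

step_arm(
  targets=[
    [-0.05, -0.4, 0, 0, 0, 0, 0],
    [-0.05, -0.4, 0, 0, 0, 0, 0],
    [-0.05, -0.4, 0, 0, 0, 0, 0],
    [-0.05, -0.4, 0, 0, 0, 0, 0],
    [-0.05, -0.4, 0, 0, 0, 0, 0],
    [-0.05, -0.4, 0, 0, 0, 0, 0],
    [-0.05, -0.4, 0, 0, 0, 0, 0],
    [-0.05, -0.4, 0, 0, 0, 0, 0],
  ],
)

```text
time: 2.1
tcp_pos: [0.358, 0.0246, 0.2278]
orientation: [0.376, -3.114, 0.019]
wrist_force: [1.2, 0.7, -0.8]
width: -0.0
```

step_arm(
  targets=[
    [0, 0, 0, 0, -1, 0, 0],
    [0, 0, 0, 0, -1, 0, 0],
    [0, 0, 0, 0, -1, 0, 0],
    [0, 0, 0, 0, -1, 0, 0],
    [0, 0, 0, 0, 0, 0, 0],
  ],
)

```text
time: 2.72
tcp_pos: [0.3582, 0.0186, 0.2256]
orientation: [-0.321, 2.805, 0.035]
wrist_force: [-0.2, 0.0, -0.7]
width: -0.0
```

```bash
python3 -c "
from h import *
st([.40,-.006,.10])"
```

```text
t 2.73 tcp [0.3582 0.0186 0.2256] F [-0.1835  0.0094 -0.6927] x [-0.9247 -0.2163 -0.3132] y [-0.224   0.9745 -0.0116] z [ 0.3077  0.0594 -0.9496]
shift tool mm [  6.0398 -31.8486 130.7073] units [ 0.0403 -0.2123  0.8714]
```

step_arm(
  targets=[
    [0, -0.1, 0.35, 0, 0, 0, 0],
    [0, -0.1, 0.35, 0, 0, 0, 0],
    [0, 0, 0.25, 0, 0, 0, 0],
    [0, 0, 0, 0, 0, 0, 0],
  ],
)

```text
time: 3.22
tcp_pos: [0.4114, -0.0025, 0.0885]
orientation: [-0.322, 2.808, 0.034]
wrist_force: [0.3, 0.9, -0.3]
width: 0.0002
```

```bash
python3 -c "
from h import *
st([.405,-.004,.036])"
```

```text
t 3.23 tcp [ 0.4114 -0.0025  0.0885] F [ 0.2643  0.8586 -0.3337] x [-0.9255 -0.2173 -0.3103] y [-0.2248  0.9743 -0.0117] z [ 0.3048  0.0589 -0.9506]
shift tool mm [22.5446  0.6253 47.8428] units [0.1503 0.0042 0.319 ]
```

step_arm(
  targets=[
    [0.1, 0, 0.2, 0, 0, 0, 0],
    [0.05, 0, 0.12, 0, 0, 0, 0],
    [0, 0, 0, 0, 0, 0, 0],
  ],
)

```text
time: 3.6
tcp_pos: [0.4077, -0.0043, 0.0391]
orientation: [-0.325, 2.807, 0.034]
wrist_force: [0.2, -0.2, -0.4]
width: 0.0001
```

```bash
python3 - <<'E'
from h import *
s,R=st()
cv2.imwrite("pics/top1.png",robot.snapshot("top")[120:330,130:480,::-1].repeat(2,0).repeat(2,1))
cv2.imwrite("pics/w1.png",robot.snapshot("wrist")[:,:,::-1]); p=robot.camera_params("wrist"); print(p)
E
```

```text
t 3.6 tcp [ 0.4077 -0.0043  0.0391] F [ 0.1582 -0.1968 -0.382 ] x [-0.9249 -0.2188 -0.3109] y [-0.2262  0.974  -0.0124] z [ 0.3055  0.0589 -0.9504]
{'intrinsics': array([[325.1923,   0.    , 276.9187],
       [  0.    , 325.1923, 210.6329],
       [  0.    ,   0.    ,   1.    ]]), 'mount': array([[-0.0006,  0.9513,  0.3084,  0.0793],
       [ 1.    ,  0.0005,  0.0003,  0.0005],
       [ 0.0002,  0.3084, -0.9513, -0.1433],
       [ 0.    ,  0.    ,  0.    ,  1.    ]])}
```

View pics/top1.png

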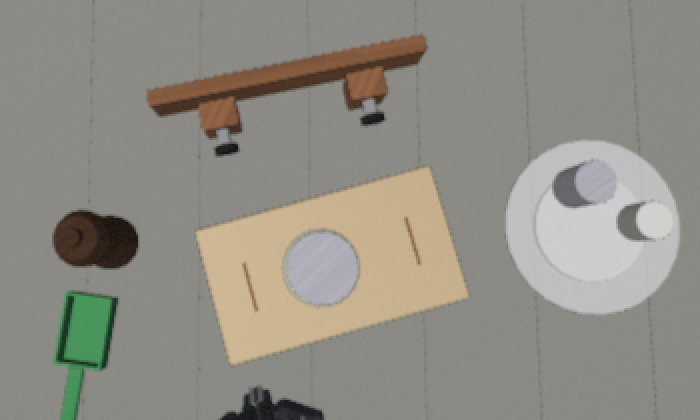

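View pics/w1.png

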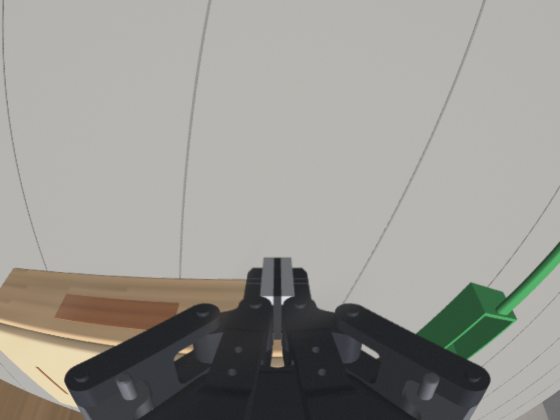

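step_arm(
  targets=[
    [-0.05, 0, 0.02, 0, 0, 0, 0],
    [-0.05, 0, 0.02, 0, 0, 0, 0],
    [-0.03, 0, 0.01, 0, 0, 0, 0],
    [-0.02, 0, 0.007, 0, 0, 0, 0],
  ],
)

```text
time: 4.2
tcp_pos: [0.4366, 0.0014, 0.0432]
orientation: [-0.324, 2.799, 0.032]
wrist_force: [-8.5, -1.9, 2.4]
width: -0.0004
```

step_arm(
  targets=[
    [-0.015, 0, 0.005, 0, 0, 0, 0],
    [-0.015, 0, 0.005, 0, 0, 0, 0],
  ],
)

```text
time: 4.45
tcp_pos: [0.4364, 0.0019, 0.04]
orientation: [-0.324, 2.81, 0.03]
wrist_force: [-7.9, -2.0, 2.3]
width: 0.0001
```

step_arm(
  targets=[
    [-0.015, 0, 0.005, 0, 0, 0, 0],
    [-0.015, 0, 0.005, 0, 0, 0, 0],
  ],
)

```text
time: 4.7
tcp_pos: [0.4362, 0.0024, 0.0368]
orientation: [-0.324, 2.821, 0.029]
wrist_force: [-6.3, -2.0, 2.4]
width: -0.0002
```

step_arm(
  targets=[
    [-0.02, 0, 0.002, 0, 0, 0, 0],
    [-0.02, 0, 0.002, 0, 0, 0, 0],
  ],
)

```text
time: 4.95
tcp_pos: [0.436, 0.0029, 0.0342]
orientation: [-0.323, 2.834, 0.028]
wrist_force: [-8.5, -2.0, 3.4]
width: -0.0001
```

step_arm(
  targets=[
    [-0.025, 0, 0.004, 0, 0, 0, 0],
    [-0.025, 0, 0.004, 0, 0, 0, 0],
  ],
)

```text
time: 5.2
tcp_pos: [0.4357, 0.0035, 0.0306]
orientation: [-0.323, 2.849, 0.026]
wrist_force: [-11.0, -2.3, 3.4]
width: 0.0002
```

step_arm(
  targets=[
    [-0.028, 0, -0.012, 0, -0.2, 0, 0],
    [-0.028, 0, -0.012, 0, -0.2, 0, 0],
  ],
)

```text
time: 5.45
tcp_pos: [0.4356, 0.0041, 0.0313]
orientation: [-0.319, 2.833, 0.029]
wrist_force: [-6.1, -2.4, -2.4]
width: 0.0002
```

step_arm(
  targets=[
    [-0.03, 0, -0.012, 0, -0.2, 0, 0],
    [-0.03, 0, -0.012, 0, -0.2, 0, 0],
  ],
)

```text
time: 5.7
tcp_pos: [0.4356, 0.0046, 0.032]
orientation: [-0.314, 2.817, 0.031]
wrist_force: [-6.9, -3.3, -2.4]
width: -0.0001
```

step_arm(
  targets=[
    [-0.032, -0.002, -0.002, 0, -0.12, 0, 0],
    [-0.032, -0.002, -0.002, 0, -0.12, 0, 0],
  ],
)

```text
time: 5.95
tcp_pos: [0.4357, 0.0049, 0.0299]
orientation: [-0.311, 2.815, 0.032]
wrist_force: [-13.2, -2.7, 4.2]
width: 0.0003
```

step_arm(
  targets=[
    [-0.036, -0.003, -0.002, 0, -0.12, 0, 0],
    [-0.036, -0.003, -0.002, 0, -0.12, 0, 0],
  ],
)

```text
time: 6.2
tcp_pos: [0.4356, 0.005, 0.0274]
orientation: [-0.309, 2.817, 0.033]
wrist_force: [-14.5, -4.7, 3.9]
width: -0.0002
```

step_arm(
  targets=[
    [-0.036, -0.003, -0.009, 0, -0.15, 0, 0],
    [-0.036, -0.003, -0.009, 0, -0.15, 0, 0],
  ],
)

```text
time: 6.45
tcp_pos: [0.4357, 0.0051, 0.0273]
orientation: [-0.305, 2.812, 0.035]
wrist_force: [-13.2, -3.4, 3.6]
width: -0.0001
```

step_arm(
  targets=[
    [-0.04, -0.003, -0.01, 0, -0.15, 0, 0],
    [-0.04, -0.003, -0.01, 0, -0.15, 0, 0],
  ],
)

```text
time: 6.7
tcp_pos: [0.4361, 0.0053, 0.0273]
orientation: [-0.302, 2.808, 0.037]
wrist_force: [-12.0, -2.3, 0.8]
width: -0.0001
```

```bash
python3 - <<'E'
from h import *
s,R=st()
im=robot.snapshot("top");im2=robot.snapshot("side")
cv2.imwrite("pics/top2.png",im[120:330,130:480,::-1].repeat(2,0).repeat(2,1))
cv2.imwrite("pics/side2.png",cv2.resize(im2[100:300,200:480,::-1],None,fx=2.8,fy=2.8,interpolation=2))
m,cs=chest(im)
for c in cs:
    P=ray("top",c[:,0,:],0.075)[:,:2].astype(np.float32)
    r=cv2.minAreaRect(P*1000); print(r)
E
```

```text
t 6.7 tcp [0.4361 0.0053 0.0273] F [-11.9855  -2.3082   0.7568] x [-0.928  -0.2029 -0.3125] y [-0.2111  0.9774 -0.0077] z [ 0.307   0.0588 -0.9499]
((540.7738037109375, -81.51197814941406), (138.21994018554688, 248.0694122314453), 15.189244270324707)
```

View pics/top2.png

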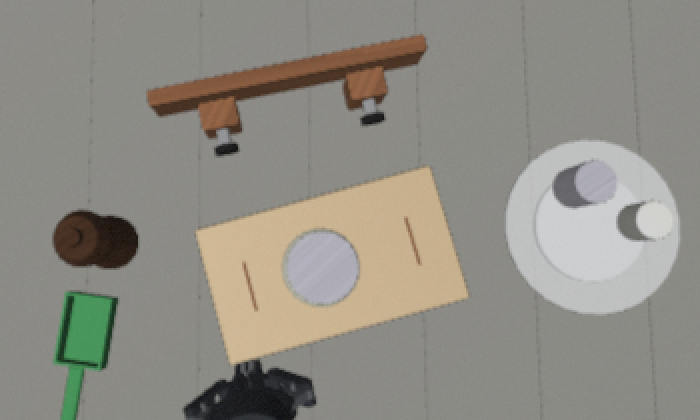

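View pics/side2.png

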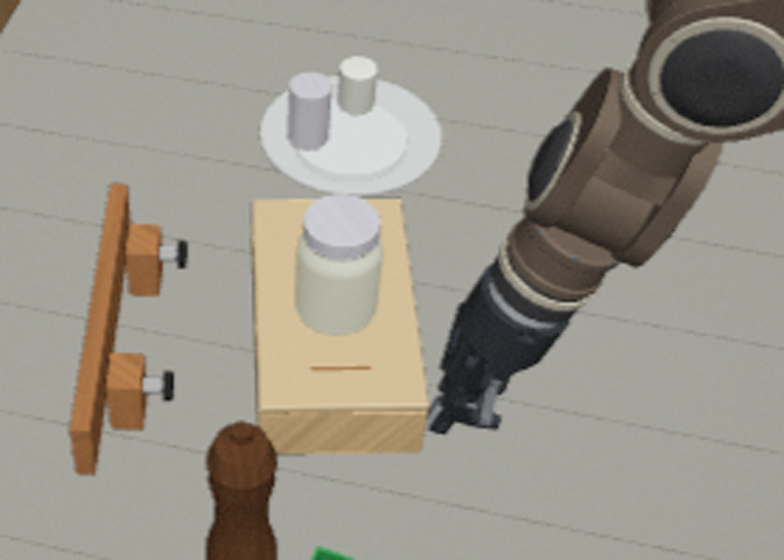

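The fingertip sits on the left push point and the chest is only just starting to move. I'll raise the push a little.

step_arm(
  targets=[
    [-0.042, -0.002, -0.01, 0, -0.15, 0, 0],
    [-0.042, -0.002, -0.01, 0, -0.15, 0, 0],
  ],
)

```text
time: 7.05
tcp_pos: [0.4371, 0.0061, 0.0274]
orientation: [-0.298, 2.805, 0.039]
wrist_force: [-10.4, -3.7, -0.2]
width: 0.0002
```

step_arm(
  targets=[
    [-0.044, -0.002, -0.01, 0, -0.15, 0, 0],
    [-0.044, -0.002, -0.01, 0, -0.15, 0, 0],
  ],
)

```text
time: 7.3
tcp_pos: [0.4386, 0.0071, 0.0274]
orientation: [-0.295, 2.801, 0.042]
wrist_force: [-10.7, -2.3, -1.5]
width: 0.0005
```

step_arm(
  targets=[
    [-0.052, -0.004, -0.008, 0, -0.15, 0, 0],
    [-0.056, -0.004, -0.008, 0, -0.15, 0, 0],
  ],
)

```text
time: 7.55
tcp_pos: [0.4421, 0.0089, 0.0273]
orientation: [-0.293, 2.8, 0.048]
wrist_force: [-12.8, -0.6, -0.7]
width: 0.0001
```

step_arm(
  targets=[
    [-0.06, -0.005, -0.007, 0, -0.15, 0, 0],
    [-0.06, -0.005, -0.007, 0, -0.15, 0, 0],
  ],
)

```text
time: 7.8
tcp_pos: [0.4472, 0.0113, 0.0273]
orientation: [-0.292, 2.798, 0.056]
wrist_force: [-13.0, 0.1, 0.6]
width: 0.0001
```

step_arm(
  targets=[
    [-0.06, -0.012, -0.006, 0, -0.15, 0.02, 0],
    [-0.06, -0.012, -0.006, 0, -0.15, 0.02, 0],
    [-0.06, -0.012, -0.006, 0, -0.15, 0.02, 0],
  ],
)

```text
time: 8.18
tcp_pos: [0.4551, 0.0125, 0.0267]
orientation: [-0.284, 2.798, 0.072]
wrist_force: [-13.2, 0.6, 2.2]
width: -0.0001
```

```bash
cat >> h.py <<'E'
def look(name=None):
    s,R=st()
    im=robot.snapshot("top")
    if name: cv2.imwrite(f"pics/{name}.png",im[120:330,130:480,::-1].repeat(2,0).repeat(2,1))
    m,cs=chest(im); c=max(cs,key=cv2.contourArea)
    P=ray("top",cv2.convexHull(c)[:,0,:],0.075)[:,:2].astype(np.float32)
    r=cv2.minAreaRect(P*1000); b=cv2.boxPoints(r)/1000
    # yaw from long side
    e=[b[1]-b[0],b[2]-b[1]]; l=max(e,key=np.linalg.norm); l=l*np.sign(l[1]); yaw=np.arctan2(-l[0],l[1])
    ctr=np.array(r[0])/1000
    ry=.199; X=np.array([np.cos(ry),np.sin(ry)]);Y=np.array([-X[1],X[0]])
    rk=np.array([.742,-.0407]); d=ctr-rk
    x=np.array([np.cos(yaw),np.sin(yaw)]);y=np.array([-x[1],x[0]])
    t=np.array(s["tcp_pos"][:2])-ctr
    print("size",r[1],"chest",ctr,"rack xy mm",1000*d@X,1000*d@Y,"yaw rel",yaw-ry,"tcp in chest mm",1000*t@x,1000*t@y)
    for sg in(1,-1): 
        q=ctr+.07*x; 
        # back line x at rack y = sg*80
        dd=q-rk; k=(sg*.08-dd@Y)/(y@Y); print("back at pad",sg,"rack x mm",1000*(dd@X+k*(y@X)))
E
python3 -c "
from h import *
look('top3')"
```

```text
t 8.18 tcp [0.4551 0.0125 0.0267] F [-13.242    0.6409   2.1905] x [-0.9266 -0.1871 -0.3261] y [-0.2037  0.9789  0.0171] z [ 0.316   0.0823 -0.9452]
size (138.32696533203125, 248.35076904296875) chest [ 0.5513 -0.0805] rack xy mm -194.83210852391213 -1.3355667599729344 yaw rel -0.021907717 tcp in chest mm -78.29683599304002 108.49089959852024
back at pad 1 rack x mm -123.03314789076003
back at pad -1 rack x mm -126.5389430529342
```

step_arm(
  targets=[
    [-0.06, -0.01, -0.007, 0, -0.15, 0, 0],
    [-0.06, -0.01, -0.007, 0, -0.15, 0, 0],
    [-0.06, -0.01, -0.007, 0, -0.15, 0, 0],
    [-0.06, -0.01, -0.007, 0, -0.15, 0, 0],
  ],
)

```text
time: 8.72
tcp_pos: [0.4651, 0.0154, 0.0265]
orientation: [-0.281, 2.796, 0.094]
wrist_force: [-15.8, 1.4, 2.6]
width: 0.0002
```

step_arm(
  targets=[
    [-0.06, -0.01, -0.008, 0, -0.15, 0, 0],
    [-0.06, -0.01, -0.008, 0, -0.15, 0, 0],
    [-0.06, -0.01, -0.008, 0, -0.15, 0, 0],
  ],
)

```text
time: 9.1
tcp_pos: [0.4723, 0.0177, 0.0266]
orientation: [-0.279, 2.794, 0.111]
wrist_force: [-13.6, 2.1, -0.7]
width: -0.0002
```

```bash
python3 -c "
from h import *
look('top4')"
```

```text
t 9.1 tcp [0.4723 0.0177 0.0266] F [-13.5783   2.1212  -0.6713] x [-0.9265 -0.1795 -0.3308] y [-0.2051  0.9778  0.044 ] z [ 0.3156  0.1086 -0.9427]
size (138.19570922851562, 248.1492462158203) chest [ 0.5613 -0.0812] rack xy mm -185.11820661293288 -3.9970386029718044 yaw rel -0.09699574 tcp in chest mm -78.53694689577698 107.49294574093726
back at pad 1 rack x mm -106.61462466086272
back at pad -1 rack x mm -122.182795610278
```

step_arm(
  targets=[
    [0.15, 0, -0.08, 0, 0, 0, 0],
    [0.05, 0, -0.03, 0.2, 0, 0, 0],
    [0, 0, 0, 0.2, 0, 0, 0],
    [0, 0, 0, 0.2, 0, 0, 0],
  ],
)

```text
time: 9.65
tcp_pos: [0.4396, 0.0103, 0.0321]
orientation: [-0.266, 2.793, 0.04]
wrist_force: [0.9, 0.0, 0.4]
width: -0.0001
```

```bash
python3 -c "
from h import *
st([.468,-.200,.034])"
```

```text
t 9.65 tcp [0.4396 0.0103 0.0321] F [0.9321 0.0375 0.3925] x [-0.9266 -0.1788 -0.3309] y [-0.1881  0.9821 -0.0039] z [ 0.3257  0.0586 -0.9436]
shift tool mm [  10.6296 -211.9327   -4.9089] units [ 0.0709 -1.4129 -0.0327]
```

step_arm(
  targets=[
    [0.05, -0.3, -0.01, 0, 0, 0, 0],
    [0.02, -0.37, -0.01, 0, 0, 0, 0],
    [0.02, -0.37, -0.01, 0, 0, 0, 0],
    [0, -0.37, 0, 0, 0, 0, 0],
    [0, 0, 0, 0, 0, 0, 0],
  ],
)

```text
time: 10.28
tcp_pos: [0.4736, -0.205, 0.0358]
orientation: [-0.279, 2.783, 0.033]
wrist_force: [0.0, 0.6, -0.4]
width: 0.0002
```

```bash
python3 -c "
from h import *
look()
st([.48,-.198,.034])"
```

```text
t 10.28 tcp [ 0.4736 -0.205   0.0358] F [ 0.0302  0.5521 -0.4468] x [-0.9221 -0.1888 -0.3379] y [-0.1966  0.9804 -0.0112] z [ 0.3333  0.0561 -0.9411]
size (138.27613830566406, 248.2166290283203) chest [ 0.5615 -0.0812] rack xy mm -184.9688843428245 -4.040196596593621 yaw rel -0.09829579 tcp in chest mm -99.91442440647259 -114.33834760926264
back at pad 1 rack x mm -106.34183943049666
back at pad -1 rack x mm -122.12001537180302
t 10.32 tcp [ 0.4727 -0.2031  0.0353] F [-0.1373  0.0097 -0.529 ] x [-0.9222 -0.1898 -0.337 ] y [-0.1982  0.9801 -0.0097] z [ 0.3321  0.0579 -0.9415]
shift tool mm [-7.2874  3.5807  3.9705] units [-0.0486  0.0239  0.0265]
```

step_arm(
  targets=[
    [-0.05, 0.02, 0.02, 0, 0, 0, 0],
    [-0.05, 0.02, 0.02, 0, 0, 0, 0],
    [-0.03, 0, 0.008, 0, 0, 0, 0],
    [-0.03, 0, 0.003, 0, 0, 0, 0],
  ],
)

```text
time: 10.82
tcp_pos: [0.4941, -0.1877, 0.0338]
orientation: [-0.286, 2.792, 0.035]
wrist_force: [-14.3, -4.2, 1.6]
width: 0.0001
```

step_arm(
  targets=[
    [-0.03, 0, 0.0, 0, -0.12, 0, 0],
    [-0.03, 0, -0.004, 0, -0.15, 0, 0],
  ],
)

```text
time: 11.08
tcp_pos: [0.4946, -0.1851, 0.0328]
orientation: [-0.281, 2.789, 0.036]
wrist_force: [-14.3, -5.4, 2.4]
width: -0.0001
```

step_arm(
  targets=[
    [-0.035, 0, -0.008, 0, -0.15, 0, 0],
    [-0.035, 0, -0.008, 0, -0.15, 0, 0],
  ],
)

```text
time: 11.32
tcp_pos: [0.4949, -0.1826, 0.0332]
orientation: [-0.275, 2.784, 0.036]
wrist_force: [-13.9, -5.3, 0.6]
width: -0.0004
```

step_arm(
  targets=[
    [0.03, 0, -0.01, 0, 0, 0, 0],
    [0.0, -0.08, 0, 0, 0, 0, 0],
    [-0.02, -0.02, 0.0, 0, 0, 0, 0],
    [-0.02, -0.01, 0.0, 0, 0, 0, 0],
  ],
)

```text
time: 11.82
tcp_pos: [0.4968, -0.1977, 0.0339]
orientation: [-0.277, 2.789, 0.038]
wrist_force: [-12.8, 0.2, 2.2]
width: 0.0002
```

step_arm(
  targets=[
    [-0.03, -0.012, -0.003, 0, -0.12, 0, 0],
    [-0.035, -0.012, -0.006, 0, -0.15, 0, 0],
  ],
)

```text
time: 12.08
tcp_pos: [0.5, -0.1984, 0.0342]
orientation: [-0.271, 2.782, 0.046]
wrist_force: [-10.7, -0.1, -1.1]
width: -0.0003
```

Now it slides. I'll continue gently.

step_arm(
  targets=[
    [-0.045, -0.008, -0.006, 0, -0.13, 0, 0],
    [-0.05, -0.008, -0.006, 0, -0.13, 0, 0],
    [-0.055, -0.008, -0.006, 0, -0.13, 0, 0],
  ],
)

```text
time: 12.45
tcp_pos: [0.5105, -0.199, 0.0367]
orientation: [-0.259, 2.776, 0.05]
wrist_force: [-11.4, -4.2, -2.0]
width: -0.0002
```

step_arm(
  targets=[
    [-0.06, -0.008, -0.006, 0, -0.13, 0, 0],
    [-0.06, -0.008, -0.006, 0, -0.13, 0, 0],
    [-0.06, -0.008, -0.006, 0, -0.13, 0, 0],
  ],
)

```text
time: 12.82
tcp_pos: [0.5255, -0.1997, 0.0414]
orientation: [-0.246, 2.77, 0.051]
wrist_force: [-11.3, -4.1, 0.9]
width: 0.0005
```

```bash
python3 -c "
from h import *
look()"
```

```text
t 12.82 tcp [ 0.5255 -0.1997  0.0414] F [-11.288   -4.1283   0.854 ] x [-0.9205 -0.1644 -0.3544] y [-0.1773  0.9842  0.004 ] z [ 0.3482  0.0665 -0.9351]
size (138.4698486328125, 249.9165802001953) chest [ 0.5799 -0.0786] rack xy mm -166.36616123947027 -5.0646154467706355 yaw rel 0.021152034 tcp in chest mm -79.55373059135242 -106.35568631328576
back at pad 1 rack x mm -98.15005670604046
back at pad -1 rack x mm -94.76522509793037
```

step_arm(
  targets=[
    [-0.045, -0.008, 0.004, 0, -0.1, 0, 0],
    [-0.045, -0.008, 0.004, 0, -0.1, 0, 0],
    [-0.045, -0.008, 0.003, 0, -0.1, 0, 0],
  ],
)

```text
time: 13.25
tcp_pos: [0.5369, -0.2012, 0.0404]
orientation: [-0.236, 2.768, 0.052]
wrist_force: [-11.1, -3.1, -0.5]
width: 0.0001
```

```bash
python3 -c "
from h import *
look()"
```

```text
t 13.25 tcp [ 0.5369 -0.2012  0.0404] F [-11.1138  -3.1065  -0.4778] x [-0.9208 -0.157  -0.3571] y [-0.1703  0.9854  0.0061] z [ 0.351   0.0664 -0.934 ]
size (138.66824340820312, 249.29742431640625) chest [ 0.585  -0.0777] rack xy mm -161.2596365151248 -5.234687778295954 yaw rel 0.073480874 tcp in chest mm -79.51225189351345 -105.9645375257619
back at pad 1 rack x mm -97.34464542910179
back at pad -1 rack x mm -85.56649849357834
```

step_arm(
  targets=[
    [0.15, 0, -0.05, 0, 0, 0, 0],
    [0.06, 0, 0, 0, 0, 0, 0],
    [0, 0, 0, 0, 0, 0, 0],
  ],
)

```text
time: 13.68
tcp_pos: [0.5071, -0.2076, 0.0366]
orientation: [-0.236, 2.765, 0.052]
wrist_force: [0.2, 0.6, -0.5]
width: -0.0
```

```bash
python3 -c "
from h import *
st([.458,.0,.036])"
```

```text
t 13.68 tcp [ 0.5071 -0.2076  0.0366] F [ 0.2333  0.5828 -0.4775] x [-0.9198 -0.1573 -0.3594] y [-0.1706  0.9853  0.0055] z [ 0.3533  0.0664 -0.9332]
shift tool mm [ 12.7285 212.9134  -3.0577] units [ 0.0849  1.4194 -0.0204]
```

step_arm(
  targets=[
    [0.04, 0.33, -0.01, 0, 0, 0, 0],
    [0.03, 0.37, -0.01, 0, 0, 0, 0],
    [0.01, 0.37, 0, 0, 0, 0, 0],
    [0, 0.37, 0, 0, 0, 0, 0],
    [0, 0, 0, 0, 0, 0, 0],
  ],
)

```text
time: 14.3
tcp_pos: [0.4642, 0.0086, 0.0403]
orientation: [-0.236, 2.754, 0.051]
wrist_force: [-0.3, -0.6, -0.7]
width: -0.0001
```

```bash
python3 -c "
from h import *
look('top5')"
```

```text
t 14.3 tcp [0.4642 0.0086 0.0403] F [-0.2782 -0.5516 -0.7063] x [-0.9155 -0.1574 -0.3701] y [-0.1711  0.9852  0.0041] z [ 0.364   0.0671 -0.929 ]
size (138.14276123046875, 248.05270385742188) chest [ 0.581  -0.0787] rack xy mm -165.31789902992017 -5.386084698961758 yaw rel 0.074757844 tcp in chest mm -88.8560949796919 115.63753659613187
back at pad 1 rack x mm -101.51703326634357
back at pad -1 rack x mm -89.53344320369382
```

View pics/top5.png

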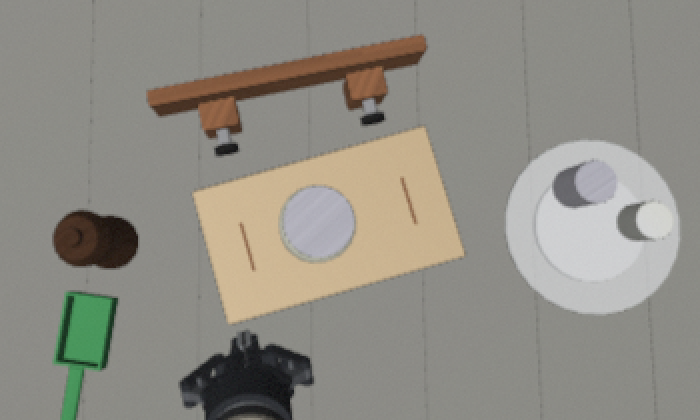

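step_arm(
  targets=[
    [-0.02, -0.04, 0.02, 0, 0.1, 0, 0],
    [-0.03, 0, 0.012, 0, 0, 0, 0],
    [-0.02, 0, 0.006, 0, 0, 0, 0],
  ],
)

```text
time: 14.72
tcp_pos: [0.478, 0.0, 0.0382]
orientation: [-0.227, 2.766, 0.047]
wrist_force: [-13.7, -0.5, 3.1]
width: -0.0001
```

step_arm(
  targets=[
    [-0.025, 0, 0.0, 0, -0.1, 0, 0],
    [-0.03, 0, -0.004, 0, -0.13, 0, 0],
  ],
)

```text
time: 14.98
tcp_pos: [0.4785, -0.0016, 0.036]
orientation: [-0.218, 2.765, 0.048]
wrist_force: [-13.4, -1.6, 3.4]
width: -0.0003
```

step_arm(
  targets=[
    [-0.04, 0, -0.006, 0, -0.13, 0, 0],
    [-0.045, 0, -0.006, 0, -0.13, 0, 0],
  ],
)

```text
time: 15.22
tcp_pos: [0.4798, -0.0025, 0.0347]
orientation: [-0.209, 2.766, 0.051]
wrist_force: [-15.0, -1.3, 3.3]
width: -0.0001
```

step_arm(
  targets=[
    [-0.04, 0.008, -0.01, 0, -0.14, 0, 0],
    [-0.045, 0.008, -0.01, 0, -0.14, 0, 0],
  ],
)

```text
time: 15.48
tcp_pos: [0.4809, -0.0018, 0.0347]
orientation: [-0.199, 2.766, 0.051]
wrist_force: [-12.6, -1.3, 0.2]
width: 0.0
```

step_arm(
  targets=[
    [-0.05, 0.006, -0.01, 0, -0.14, 0, 0],
    [-0.05, 0.006, -0.01, 0, -0.14, 0, 0],
    [-0.05, 0.006, -0.01, 0, -0.14, 0, 0],
  ],
)

```text
time: 15.85
tcp_pos: [0.4844, 0.0, 0.0347]
orientation: [-0.186, 2.767, 0.056]
wrist_force: [-14.2, -1.0, 1.7]
width: -0.0001
```

```bash
python3 -c "
from h import *
look()"
```

```text
t 15.85 tcp [0.4844 0.     0.0347] F [-14.2089  -1.0268   1.6755] x [-0.9244 -0.122  -0.3614] y [-0.1365  0.9905  0.0148] z [ 0.3562  0.063  -0.9323]
size (138.40133666992188, 248.14205932617188) chest [ 0.5846 -0.078 ] rack xy mm -161.70625126837254 -5.476719704122031 yaw rel 0.048824698 tcp in chest mm -77.95532267135032 100.2472210819596
back at pad 1 rack x mm -95.79942380527942
back at pad -1 rack x mm -87.98125873637933
```

step_arm(
  targets=[
    [-0.052, 0.008, -0.009, 0, -0.14, -0.12, 0],
    [-0.054, 0.008, -0.009, 0, -0.14, -0.12, 0],
    [-0.054, 0.006, -0.009, 0, -0.14, -0.12, 0],
    [-0.054, 0.006, -0.009, 0, -0.14, -0.12, 0],
  ],
)

```text
time: 16.4
tcp_pos: [0.4914, 0.0034, 0.0348]
orientation: [-0.223, 2.764, 0.053]
wrist_force: [-13.1, -1.6, 0.7]
width: -0.0
```

step_arm(
  targets=[
    [-0.054, 0.006, -0.009, 0, -0.14, -0.1, 0],
    [-0.054, 0.006, -0.009, 0, -0.14, -0.1, 0],
    [-0.054, 0.004, -0.009, 0, -0.14, -0.1, 0],
  ],
)

```text
time: 16.77
tcp_pos: [0.4966, 0.0058, 0.0348]
orientation: [-0.244, 2.762, 0.053]
wrist_force: [-14.3, 0.3, 0.8]
width: 0.0003
```

```bash
python3 -c "
from h import *
look()"
```

```text
t 16.77 tcp [0.4966 0.0058 0.0348] F [-14.3465   0.337    0.8259] x [-0.918  -0.1628 -0.3615] y [-0.1766  0.9843  0.0051] z [ 0.355   0.0685 -0.9324]
size (138.33958435058594, 248.091796875) chest [ 0.5918 -0.077 ] rack xy mm -154.36096610774868 -5.868480285562258 yaw rel -0.009461731 tcp in chest mm -77.91600806614004 99.20285583859435
back at pad 1 rack x mm -83.54534233472197
back at pad -1 rack x mm -85.05926355276206
```

```bash
python3 - <<'E'
from h import *
im=robot.snapshot("top")
g=cv2.cvtColor(im,cv2.COLOR_RGB2GRAY)
X=np.array([np.cos(.199),np.sin(.199)]);Y=np.array([-X[1],X[0]]);rk=np.array([.742,-.0407])
for (u,v) in((243,194),(316,179)):
    sub=g[v-12:v+13,u-12:u+13]; 
    m=(sub<45).astype(np.uint8); n,l,s,c=cv2.connectedComponentsWithStats(m)
    i=1+np.argmax(s[1:,4]); ys,xs=np.where(l==i); print(s[i])
    q=np.c_[xs+u-12,ys+v-12]
    for z,nm in((.027,"face bottom"),(.053,"top")):
        P=(ray("top",q,z)[:,:2]-rk)@np.c_[X,Y]; print(nm,1000*P.min(0),1000*P.max(0))
cv2.imwrite("pics/pz.png",cv2.resize(im[150:260,220:370,::-1],None,fx=5,fy=5,interpolation=cv2.INTER_NEAREST))
E
```

```text
[ 7 10 11  5 41]
face bottom [-66.2339  71.0836] [-57.6108  93.6527]
top [-70.2709  70.2849] [-61.9129  92.1603]
[ 7 10 11  5 40]
face bottom [-65.3993 -92.0818] [-57.1812 -68.769 ]
top [-69.462  -87.8644] [-61.4965 -65.2683]
```

View pics/pz.png

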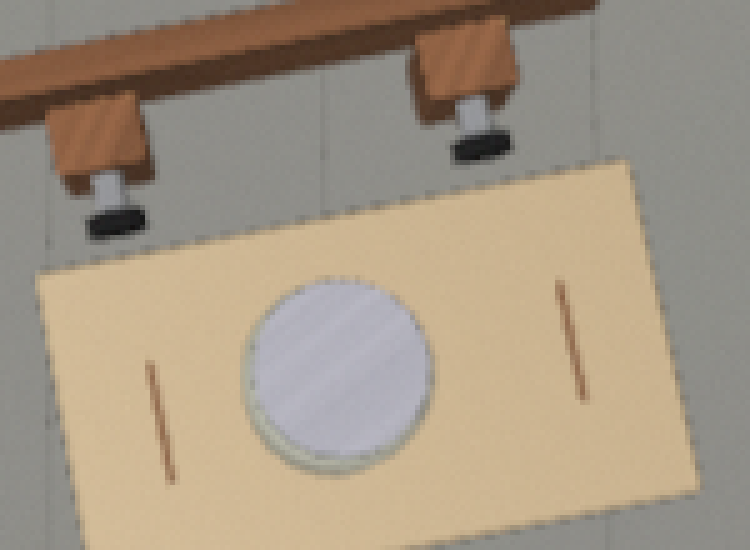

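step_arm(
  targets=[
    [-0.052, 0.004, -0.009, 0, -0.14, -0.06, 0],
    [-0.052, 0.004, -0.009, 0, -0.14, -0.06, 0],
    [-0.052, 0.004, -0.009, 0, -0.14, -0.06, 0],
    [-0.052, 0.004, -0.009, 0, -0.14, -0.06, 0],
  ],
)

```text
time: 17.38
tcp_pos: [0.5027, 0.0084, 0.0347]
orientation: [-0.255, 2.761, 0.058]
wrist_force: [-14.1, -1.4, 1.1]
width: -0.0
```

step_arm(
  targets=[
    [-0.05, 0.004, -0.009, 0, -0.14, -0.06, 0],
    [-0.05, 0.004, -0.009, 0, -0.14, -0.06, 0],
  ],
)

```text
time: 17.62
tcp_pos: [0.5053, 0.0096, 0.0346]
orientation: [-0.26, 2.761, 0.061]
wrist_force: [-14.9, -0.8, 3.6]
width: -0.0001
```

```bash
python3 -c "
from h import *
look()"
```

```text
t 17.62 tcp [0.5053 0.0096 0.0346] F [-14.8903  -0.8136   3.6163] x [-0.9161 -0.1723 -0.3621] y [-0.188   0.9821  0.0084] z [ 0.3542  0.0758 -0.9321]
size (138.600830078125, 248.125244140625) chest [ 0.597  -0.0765] rack xy mm -149.24219233682763 -6.4372239545656615 yaw rel -0.049337372 tcp in chest mm -77.8552036340696 98.80828464916767
back at pad 1 rack x mm -74.88885773507953
back at pad -1 rack x mm -82.78924957376496
```

step_arm(
  targets=[
    [0.08, 0, -0.05, 0, 0, 0, 0],
    [0, 0, -0.35, 0, 0, 0, 0],
    [0, 0, -0.4, 0, 0, 0, 0],
    [0, 0, -0.4, 0, 0.9, 0, 0],
    [0, 0, -0.3, 0, 0.9, 0, 0],
    [0, 0, 0, 0, 0.9, 0, 0],
    [0, 0, 0, 0, 0.9, 0, 0],
    [0, 0, 0, 0, 0.8, 0, 0],
  ],
)

```text
time: 18.68
tcp_pos: [0.4142, -0.0168, 0.2505]
orientation: [-0.271, 3.116, 0.012]
wrist_force: [-0.6, 0.2, -0.4]
width: -0.0001
```

```bash
python3 -c "
from h import *
look()
st([.676,-.054,.24])"
```

```text
t 18.68 tcp [ 0.4142 -0.0168  0.2505] F [-0.6073  0.1724 -0.3866] x [-0.9849 -0.1724 -0.0148] y [-0.1725  0.985   0.0067] z [ 0.0134  0.0091 -0.9999]
size (138.549560546875, 248.1099853515625) chest [ 0.597  -0.0765] rack xy mm -149.20080153688363 -6.453042876259128 yaw rel -0.0497151 tcp in chest mm -171.9279878718052 86.2761240303016
back at pad 1 rack x mm -74.81264133571173
back at pad -1 rack x mm -82.77361794795422
t 18.73 tcp [ 0.4149 -0.0167  0.2497] F [ 1.7005 -0.1352 -0.5282] x [-0.9849 -0.1727 -0.0115] y [-0.1728  0.9849  0.0071] z [ 0.0101  0.0089 -0.9999]
shift tool mm [-250.6402  -81.9468   11.9995] units [-1.6709 -0.5463  0.08  ]
```

step_arm(
  targets=[
    [-0.34, -0.11, 0, 0, 0, 0, 0],
    [-0.34, -0.11, 0, 0, 0, 0, 0],
    [-0.34, -0.11, 0, 0, 0, 0, 0],
    [-0.34, -0.11, 0, 0, 0, 0, 0],
    [-0.3, -0.1, 0.1, 0, 0, 0, 0],
    [0, 0, 0.25, 0, 0, 0, 0],
    [0, 0, 0.25, 0, 0, 0, 0],
    [0, 0, 0, 0, 0, 0, 0],
  ],
)

```text
time: 19.73
tcp_pos: [0.6862, -0.0626, 0.1605]
orientation: [-0.253, 3.109, 0.013]
wrist_force: [-0.2, 0.1, 0.2]
width: 0.0002
```

```bash
python3 -c "
from h import *
st([.676,-.054,.14])
cv2.imwrite('pics/w2.png',robot.snapshot('wrist')[:,:,::-1])"
```

```text
t 19.73 tcp [ 0.6862 -0.0626  0.1605] F [-0.1962  0.1227  0.1986] x [-0.9866 -0.1619 -0.0227] y [-0.162   0.9868  0.0067] z [ 0.0213  0.0103 -0.9997]
shift tool mm [ 9.1684  9.9904 20.3431] units [0.0611 0.0666 0.1356]
```

View pics/w2.png

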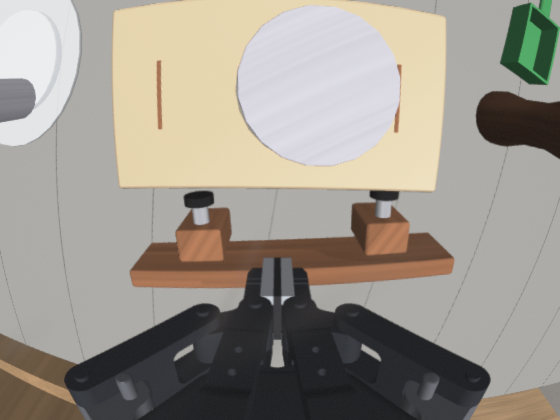

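```bash
cat >> h.py <<'E'
def wray(s,uv,z):
    p=robot.camera_params("wrist");K=p["intrinsics"];M=p["mount"]
    uv=np.atleast_2d(np.float64(uv)); a=(uv-K[:2,2])/K[0,0]; r=np.linalg.norm(a,axis=1)
    k=np.sinc(r/np.pi)/np.maximum(np.cos(r),1e-6)/1.0  # tan(r)/r
    d=np.c_[a[:,0]*k,-a[:,1]*k,-np.ones(len(uv))]
    R=Ro.from_rotvec(s["orientation"]).as_matrix(); T=np.array(s["tcp_pos"])
    C=R@M[:3,3]+T; D=d@(R@M[:3,:3]).T
    return C+D*((z-C[2])/D[:,2])[:,None]
RK=np.array([.742,-.0407]);RX=np.array([np.cos(.199),np.sin(.199)]);RY=np.array([-RX[1],RX[0]])
def rk(P): return 1000*(P[:,:2]-RK)@np.c_[RX,RY]
E
python3 - <<'E'
from h import *
s=robot.read_state()
im=cv2.imread("pics/w2.png")
g=cv2.cvtColor(im,cv2.COLOR_BGR2GRAY)
print("rack top corners",rk(wray(s,[[147,243],[440,235]],.065)))
print("post front top R",rk(wray(s,[[184,211],[231,210]],.06)),"L",rk(wray(s,[[355,206],[400,207]],.06)))
print("lid back edge",rk(wray(s,[[120,186],[199,188],[280,189],[384,189],[437,189]],.075)))
print("padR face top/bot",rk(wray(s,[[199,195]],.053)),rk(wray(s,[[199,193]],.04)))
a=cv2.resize(im[170:270,170:250],None,fx=5,fy=5,interpolation=cv2.INTER_NEAREST);b=cv2.resize(im[170:270,340:420],None,fx=5,fy=5,interpolation=cv2.INTER_NEAREST)
cv2.imwrite("pics/w2z.png",np.hstack([a,b]))
E
```

```text
rack top corners [[ -31.7682 -122.1384]
 [ -28.4448  133.3036]]
post front top R [[-57.7133 -85.7481]
 [-57.045  -46.5244]] L [[-56.5996  53.467 ]
 [-54.3034  93.0416]]
lid back edge [[ -85.7459 -132.4715]
 [ -80.4661  -66.9455]
 [ -77.0607   -6.8337]
 [ -74.6412   72.2535]
 [ -73.71    118.5941]]
padR face top/bot [[-68.6855 -73.2497]] [[-66.7184 -76.4273]]
```

View pics/w2z.png

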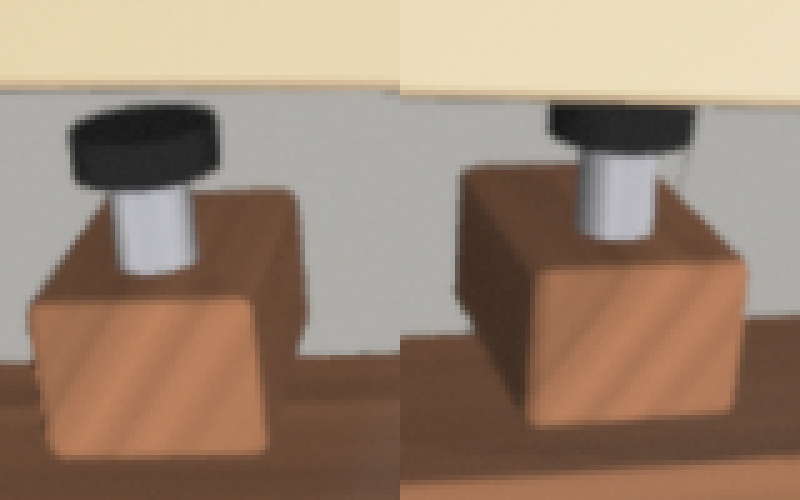

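```bash
python3 - <<'E'
from h import *
s=robot.read_state()
f=lambda pts,z:rk(wray(s,pts,z))
print("post top front R",f([[176,229.7],[220,229.5]],.06),"back",f([[180,261],[223,260.5]],.06))
print("post top front L",f([[367,223.7],[408.5,222.5]],.06),"back",f([[365.5,254.8],[406.5,252]],.06))
print("pad back top R",f([[199.5,207.4]],.053),"front/back boundary top",f([[199,197.5]],.053),"face bottom",f([[199.5,191.5]],.027))
print("pad back top L",f([[384,200.3]],.053),"front",f([[384,193]],.053))
E
```

```text
post top front R [[-41.3925 -95.1848]
 [-40.4662 -57.1551]] back [[-11.6198 -96.3687]
 [-11.6049 -57.6321]]
post top front L [[-40.6573  64.6022]
 [-39.9179 102.502 ]] back [[-11.5484  65.3738]
 [-11.524  104.1416]]
pad back top R [[-57.9534 -74.0399]] front/back boundary top [[-66.5462 -73.4883]] face bottom [[-64.4306 -79.1717]]
pad back top L [[-58.3297  80.6147]] front [[-64.7563  80.1812]]
```

step_arm(
  targets=[
    [0, 0, -0.35, 0, 0, 0, 0],
    [0.1, 0, -0.3, 0, 0, 0, 0],
    [0.35, -0.2, 0, 0, 0, 0, 0],
    [0.35, -0.2, 0, 0, 0, 0, 0],
    [0.35, -0.2, 0, 0, -0.5, 0, 0],
    [0.25, -0.15, 0, 0, -1, 0, 0],
    [0.1, -0.1, 0, 0, -1, 0, 0],
    [0, 0, 0, 0, -1, 0, 0],
  ],
)

```text
time: 20.78
tcp_pos: [0.481, -0.2334, 0.2755]
orientation: [-0.229, 2.788, 0.02]
wrist_force: [-0.4, -0.4, -0.3]
width: -0.0003
```

```bash
python3 -c "
from h import *
st([.507,-.196,.036])"
```

```text
t 20.77 tcp [ 0.481  -0.2334  0.2755] F [-0.39   -0.4364 -0.2826] x [-0.9284 -0.1557 -0.3374] y [-0.1606  0.9869 -0.0136] z [ 0.3351  0.0416 -0.9413]
shift tool mm [ 50.818   36.0014 235.6695] units [0.3388 0.24   1.5711]
```

step_arm(
  targets=[
    [0.17, 0.12, 0.3, 0, 0, 0, 0],
    [0.17, 0.12, 0.35, 0, 0, 0, 0],
    [0, 0, 0.35, 0, 0, 0, 0],
    [0, 0, 0.35, 0, 0, 0, 0],
    [0, 0, 0.2, 0, 0, 0, 0],
    [0, 0, 0, 0, 0, 0, 0],
  ],
)

```text
time: 21.52
tcp_pos: [0.5132, -0.204, 0.0559]
orientation: [-0.221, 2.758, -0.01]
wrist_force: [0.1, -0.1, 0.2]
width: 0.0001
```

```bash
python3 -c "
from h import *
look()
st([.514,-.196,.033])"
```

```text
t 21.52 tcp [ 0.5132 -0.204   0.0559] F [ 0.1348 -0.1384  0.243 ] x [-0.9184 -0.1552 -0.364 ] y [-0.1526  0.9876 -0.0363] z [ 0.3652  0.0222 -0.9307]
size (138.6123504638672, 248.12002563476562) chest [ 0.597  -0.0765] rack xy mm -149.17591689285976 -6.470436301535965 yaw rel -0.05102241 tcp in chest mm -101.71787015547868 -113.69785112337415
back at pad 1 rack x mm -74.66893971043892
back at pad -1 rack x mm -82.83961804241291
t 21.57 tcp [ 0.5138 -0.2044  0.0574] F [0.2105 0.2294 0.1899] x [-0.9177 -0.1554 -0.3657] y [-0.1523  0.9876 -0.0375] z [ 0.367   0.0213 -0.93  ]
shift tool mm [ 7.4419  9.2154 22.9018] units [0.0496 0.0614 0.1527]
```

step_arm(
  targets=[
    [0.05, 0.03, 0.15, -0.25, 0.2, 0, 0],
    [-0.02, 0.02, 0.01, -0.2, 0, 0, 0],
    [-0.05, 0, 0.018, 0, 0, 0, 0],
    [-0.03, 0, 0.01, 0, 0, 0, 0],
    [0, 0, 0, 0, 0, 0, 0],
  ],
)

```text
time: 22.2
tcp_pos: [0.5341, -0.1969, 0.0391]
orientation: [-0.231, 2.767, 0.032]
wrist_force: [0.2, 0.2, 0.1]
width: 0.0001
```

```bash
python3 -c "
from h import *
look()"
```

```text
t 22.2 tcp [ 0.5341 -0.1969  0.0391] F [0.2467 0.2436 0.1398] x [-0.9208 -0.1564 -0.3573] y [-0.1647  0.9863 -0.0074] z [ 0.3536  0.0521 -0.934 ]
size (138.6123504638672, 248.1125030517578) chest [ 0.597  -0.0765] rack xy mm -149.17571934303956 -6.466678040264666 yaw rel -0.05102226 tcp in chest mm -80.02708923498696 -109.80462769138187
back at pad 1 rack x mm -74.66894666816071
back at pad -1 rack x mm -82.83959994759584
```

step_arm(
  targets=[
    [-0.02, 0, 0.004, 0, 0, 0, 0],
    [-0.03, -0.003, -0.004, 0, -0.12, 0, 0],
    [-0.035, -0.004, -0.005, 0, -0.13, 0, 0],
  ],
)

```text
time: 22.62
tcp_pos: [0.5375, -0.1964, 0.0394]
orientation: [-0.223, 2.765, 0.033]
wrist_force: [-12.4, -4.7, 0.5]
width: -0.0001
```

step_arm(
  targets=[
    [-0.04, -0.004, -0.005, 0, -0.13, 0, 0],
    [-0.042, -0.004, -0.005, 0, -0.13, 0, 0],
    [-0.042, -0.004, -0.005, 0, -0.13, 0, 0],
  ],
)

```text
time: 23.0
tcp_pos: [0.5415, -0.1966, 0.0398]
orientation: [-0.21, 2.761, 0.033]
wrist_force: [-11.6, -3.5, -0.2]
width: 0.0004
```

step_arm(
  targets=[
    [-0.044, -0.005, -0.002, 0, -0.12, 0, 0],
    [-0.044, -0.005, -0.002, 0, -0.12, 0, 0],
    [-0.044, -0.005, -0.002, 0, -0.12, 0, 0],
  ],
)

```text
time: 23.38
tcp_pos: [0.5472, -0.1973, 0.0392]
orientation: [-0.197, 2.759, 0.033]
wrist_force: [-11.2, -4.3, 0.7]
width: 0.0001
```

```bash
python3 -c "
from h import *
look()"
```

```text
t 23.38 tcp [ 0.5472 -0.1973  0.0392] F [-11.2433  -4.3116   0.6955] x [-0.9207 -0.1326 -0.367 ] y [-0.1413  0.99   -0.0032] z [ 0.3638  0.0489 -0.9302]
size (138.63882446289062, 248.19679260253906) chest [ 0.6025 -0.0754] rack xy mm -143.57461568743898 -6.416844131290441 yaw rel -0.0028632432 tcp in chest mm -78.02142885983973 -108.77851461258841
back at pad 1 rack x mm -73.32689381825017
back at pad -1 rack x mm -73.78501540098164
```

step_arm(
  targets=[
    [-0.042, -0.005, -0.002, 0, -0.12, -0.04, 0],
    [-0.042, -0.005, -0.002, 0, -0.12, -0.04, 0],
  ],
)

```text
time: 23.68
tcp_pos: [0.5508, -0.1977, 0.0391]
orientation: [-0.197, 2.757, 0.032]
wrist_force: [-13.2, -3.4, 2.0]
width: -0.0001
```

step_arm(
  targets=[
    [-0.04, -0.005, -0.002, 0, -0.12, -0.04, 0],
    [-0.04, -0.005, -0.002, 0, -0.12, -0.04, 0],
  ],
)

```text
time: 23.92
tcp_pos: [0.5537, -0.198, 0.039]
orientation: [-0.198, 2.754, 0.031]
wrist_force: [-12.1, -3.2, 2.5]
width: 0.0002
```

```bash
python3 -c "
from h import *
look()"
```

```text
t 23.93 tcp [ 0.5537 -0.198   0.039 ] F [-12.1021  -3.1751   2.5349] x [-0.9184 -0.1341 -0.3721] y [-0.1424  0.9898 -0.0052] z [ 0.369   0.0482 -0.9282]
size (138.76400756835938, 248.19117736816406) chest [ 0.6055 -0.0749] rack xy mm -140.53099738986216 -6.516410094251138 yaw rel 0.025143355 tcp in chest mm -77.86143197949423 -108.56670421198696
back at pad 1 rack x mm -72.68463515914014
back at pad -1 rack x mm -68.66084989376054
```

step_arm(
  targets=[
    [-0.037, -0.005, -0.004, 0, -0.13, -0.04, 0],
  ],
)

```text
time: 24.1
tcp_pos: [0.5548, -0.1982, 0.039]
orientation: [-0.199, 2.751, 0.031]
wrist_force: [-12.2, -2.4, 1.3]
width: 0.0004
```

step_arm(
  targets=[
    [-0.037, -0.005, -0.004, 0, -0.13, -0.04, 0],
  ],
)

```text
time: 24.22
tcp_pos: [0.5555, -0.1983, 0.0389]
orientation: [-0.2, 2.749, 0.031]
wrist_force: [-13.1, -2.1, 3.6]
width: -0.0
```

step_arm(
  targets=[
    [0.12, 0, -0.05, 0, 0, 0, 0],
    [0.06, 0, 0, 0, 0, 0, 0],
    [0, 0, 0, 0, 0, 0, 0],
  ],
)

```text
time: 24.6
tcp_pos: [0.526, -0.2024, 0.0355]
orientation: [-0.199, 2.749, 0.031]
wrist_force: [0.1, -0.2, 0.3]
width: 0.0001
```

```bash
python3 -c "
from h import *
look()
st([.484,.007,.036])"
```

```text
t 24.6 tcp [ 0.526  -0.2024  0.0355] F [ 0.0743 -0.1933  0.3468] x [-0.9167 -0.1344 -0.3764] y [-0.143   0.9897 -0.0053] z [ 0.3732  0.049  -0.9264]
size (138.65524291992188, 248.1107940673828) chest [ 0.6062 -0.0748] rack xy mm -139.87174387643776 -6.613341497775609 yaw rel 0.033350244 tcp in chest mm -107.39265356895488 -105.69883676626264
back at pad 1 rack x mm -72.72244589272081
back at pad -1 rack x mm -67.3844276670038
t 24.65 tcp [ 0.5265 -0.2025  0.0358] F [ 0.2924  0.4686 -0.5508] x [-0.9165 -0.1347 -0.3768] y [-0.1432  0.9897 -0.0055] z [ 0.3736  0.0489 -0.9263]
shift tool mm [ 10.6375 213.403   -5.8523] units [ 0.0709  1.4227 -0.039 ]
```

step_arm(
  targets=[
    [0.05, 0.32, -0.01, 0, 0.2, -0.2, 0],
    [0.03, 0.36, -0.01, 0, 0.2, -0.2, 0],
    [0.01, 0.36, 0, 0, 0.2, -0.2, 0],
    [0, 0.34, 0, 0, 0.2, -0.2, 0],
    [0, 0, 0, 0, 0, 0, 0],
  ],
)

```text
time: 25.28
tcp_pos: [0.4825, 0.0043, 0.0338]
orientation: [-0.294, 2.796, 0.005]
wrist_force: [-0.3, -0.4, -0.4]
width: -0.0001
```

```bash
python3 -c "
from h import *
look()"
```

```text
t 25.27 tcp [0.4825 0.0043 0.0338] F [-0.271  -0.4005 -0.3674] x [-0.9246 -0.2021 -0.323 ] y [-0.2033  0.9786 -0.0306] z [ 0.3223  0.0373 -0.9459]
size (138.70982360839844, 248.13287353515625) chest [ 0.6061 -0.0748] rack xy mm -139.97861453822898 -6.581359770041313 yaw rel 0.03258252 tcp in chest mm -102.17043354833542 105.39986204737143
back at pad 1 rack x mm -72.76348160070494
back at pad -1 rack x mm -67.54843230675503
```

step_arm(
  targets=[
    [-0.05, 0.01, 0.014, -0.2, 0, 0, 0],
    [-0.05, 0.01, 0.014, -0.15, 0, 0, 0],
    [-0.035, 0, 0.008, 0, 0, 0, 0],
    [0, 0, 0, 0, 0, 0, 0],
  ],
)

```text
time: 25.82
tcp_pos: [0.5061, 0.0072, 0.0359]
orientation: [-0.291, 2.797, 0.044]
wrist_force: [-0.4, -0.7, 0.1]
width: -0.0002
```

```bash
python3 -c "
from h import *
look()"
```

```text
t 25.82 tcp [0.5061 0.0072 0.0359] F [-0.4391 -0.6578  0.099 ] x [-0.9255 -0.195  -0.3245] y [-0.2051  0.9787 -0.0033] z [ 0.3183  0.0635 -0.9459]
size (138.65524291992188, 248.08607482910156) chest [ 0.6062 -0.0748] rack xy mm -139.87136866810567 -6.625683163958582 yaw rel 0.033350125 tcp in chest mm -78.54906499746708 102.9005577465326
back at pad 1 rack x mm -72.72246637855007
back at pad -1 rack x mm -67.38446893285843
```

step_arm(
  targets=[
    [0.005, 0.04, 0, 0, 0, 0, 0],
    [-0.015, 0.005, 0, 0, 0, 0, 0],
    [-0.03, 0.003, -0.006, 0, -0.13, -0.04, 0],
    [-0.035, 0.003, -0.008, 0, -0.14, -0.04, 0],
  ],
)

```text
time: 26.38
tcp_pos: [0.506, 0.0151, 0.036]
orientation: [-0.295, 2.791, 0.039]
wrist_force: [-7.8, -3.5, -1.7]
width: 0.0003
```

step_arm(
  targets=[
    [-0.04, 0.003, -0.009, 0, -0.14, -0.04, 0],
    [-0.042, 0.003, -0.009, 0, -0.14, -0.04, 0],
  ],
)

```text
time: 26.62
tcp_pos: [0.5076, 0.0169, 0.0365]
orientation: [-0.302, 2.785, 0.037]
wrist_force: [-9.4, -2.6, -2.2]
width: 0.0001
```

step_arm(
  targets=[
    [-0.044, 0.003, -0.009, 0, -0.14, -0.04, 0],
    [-0.046, 0.003, -0.009, 0, -0.14, -0.04, 0],
  ],
)

```text
time: 26.88
tcp_pos: [0.5098, 0.0191, 0.0369]
orientation: [-0.308, 2.78, 0.036]
wrist_force: [-9.5, -3.9, -3.0]
width: 0.0002
```

step_arm(
  targets=[
    [-0.044, -0.012, -0.005, 0, -0.13, -0.02, 0],
    [-0.042, -0.01, -0.005, 0, -0.13, -0.02, 0],
  ],
)

```text
time: 27.12
tcp_pos: [0.5106, 0.0186, 0.0356]
orientation: [-0.313, 2.78, 0.041]
wrist_force: [-16.6, -3.1, 5.4]
width: -0.0003
```

```bash
python3 -c "
from h import *
look()"
```

```text
t 27.12 tcp [0.5106 0.0186 0.0356] F [-16.5845  -3.0517   5.4285] x [-0.9172 -0.2107 -0.3382] y [-0.2205  0.9753 -0.0097] z [ 0.3319  0.0657 -0.941 ]
size (138.82115173339844, 248.12301635742188) chest [ 0.6085 -0.0733] rack xy mm -137.28204466616174 -5.593170236537659 yaw rel 0.00027933717 tcp in chest mm -77.74730275021471 109.52009919734014
back at pad 1 rack x mm -67.30595488237637
back at pad -1 rack x mm -67.26125964638963
```

step_arm(
  targets=[
    [0.1, 0, -0.05, 0, 0, 0, 0],
    [0, 0, -0.35, 0, 0, 0, 0],
    [0, 0, -0.4, 0, 0, 0, 0],
    [0, 0, -0.4, 0, 0.9, 0, 0],
    [0, 0, -0.3, 0, 0.9, 0, 0],
    [0, 0, 0, 0, 0.9, 0, 0],
    [0, 0, 0, 0, 0.9, 0, 0],
    [0, 0, 0, 0, 0.7, 0, 0],
  ],
)

```text
time: 28.18
tcp_pos: [0.4176, 0.0011, 0.2536]
orientation: [-0.35, 3.12, -0.019]
wrist_force: [0.8, 0.7, 0.2]
width: 0.0
```

```bash
python3 -c "
from h import *
look()
st([.686,-.0626,.24])"
```

```text
t 28.18 tcp [0.4176 0.0011 0.2536] F [0.8122 0.6772 0.176 ] x [-0.9751 -0.2217 -0.001 ] y [-0.2216  0.9751 -0.012 ] z [ 0.0037 -0.0115 -0.9999]
size (138.67144775390625, 248.19935607910156) chest [ 0.6084 -0.0734] rack xy mm -137.38467446225394 -5.6466760352338135 yaw rel -0.00019825995 tcp in chest mm -172.38174119906233 110.68003816604195
back at pad 1 rack x mm -67.36769052212891
back at pad -1 rack x mm -67.39941156107486
t 28.23 tcp [0.4181 0.0012 0.2529] F [1.2318 0.1157 0.5129] x [-0.9751 -0.2219  0.0018] y [-0.2219  0.975  -0.0116] z [ 0.0008 -0.0117 -0.9999]
shift tool mm [-247.0493 -121.5231   13.8946] units [-1.647  -0.8102  0.0926]
```

step_arm(
  targets=[
    [-0.34, -0.14, 0, 0, 0, 0.2, 0],
    [-0.34, -0.14, 0, 0, 0, 0.2, 0],
    [-0.34, -0.14, 0, -0.1, 0, 0.2, 0],
    [-0.33, -0.14, 0, 0, 0, 0.15, 0],
    [-0.26, -0.12, 0.1, 0, 0, 0, 0],
    [0, 0, 0.25, 0, 0, 0, 0],
    [0, 0, 0.25, 0, 0, 0, 0],
    [0, 0, 0, 0, 0, 0, 0],
  ],
)

```text
time: 29.22
tcp_pos: [0.6832, -0.054, 0.1651]
orientation: [-0.256, 3.118, -0.005]
wrist_force: [-0.3, -0.5, 0.4]
width: -0.0001
```

```bash
python3 - <<'E'
from h import *
st([.6862,-.0626,.1605])
im=robot.snapshot('wrist')[:,:,::-1]
cv2.imwrite('pics/w3.png',im)
a=cv2.resize(im[170:270,150:250],None,fx=4,fy=4,interpolation=cv2.INTER_NEAREST);b=cv2.resize(im[170:270,340:440],None,fx=4,fy=4,interpolation=cv2.INTER_NEAREST)
cv2.imwrite("pics/w3z.png",np.hstack([a,b]))
E
```

```text
t 29.23 tcp [ 0.6832 -0.054   0.1651] F [-0.2721 -0.4913  0.4349] x [-0.9865 -0.1632 -0.0129] y [-0.1631  0.9866 -0.004 ] z [ 0.0134 -0.0019 -0.9999]
shift tool mm [-1.5488 -8.9148  4.6364] units [-0.0103 -0.0594  0.0309]
```

View pics/w3z.png

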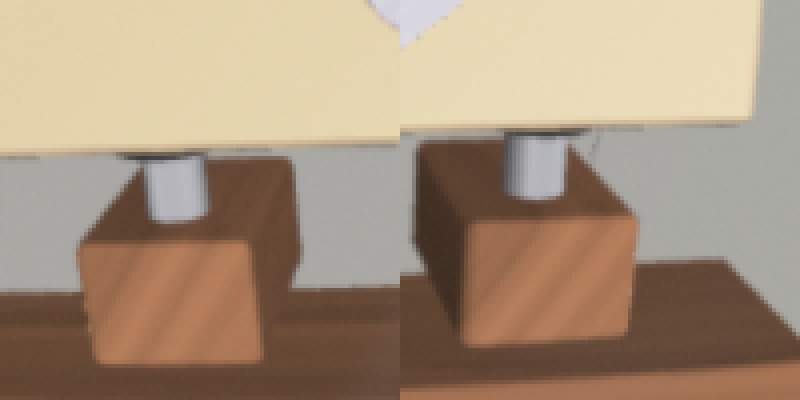

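View pics/w3.png

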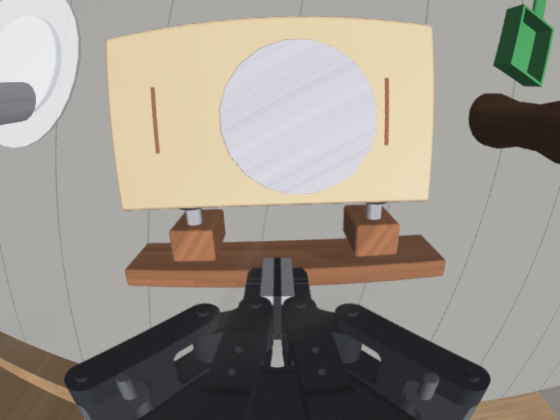

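```bash
python3 - <<'E'
from h import *
s=robot.read_state()
f=lambda pts,z:rk(wray(s,pts,z))
def prof(fn,u0,u1,v0,v1):
    g=cv2.cvtColor(cv2.imread(fn),cv2.COLOR_BGR2GRAY).astype(float)
    return g[v0:v1,u0:u1].mean(1)
for fn,us in(("pics/w2.png",((197,205),(381,387))),("pics/w3.png",((189,197),(371,377)))):
    for u0,u1 in us: print(fn,u0,prof(fn,u0,u1,196,236).round(0).astype(int))
print("post R front",f([[171,230.2],[193,230],[211,230]],.06),"padback",f([[193,209.3]],.053))
print("post L front",f([[357,225],[374,224.4],[398,223.8]],.06),"padback",f([[374,203.5]],.053))
print("lid back R,L",f([[193,207.5],[374,202.3]],.075))
E
```

```text
pics/w2.png 197 [ 28  30  36  40  42  42  42  42  42  42  47  87 160 183 186 187 187 187
 187 187 187 187 187 187 187 187 187 182 152  93  81  82  84  95 119 136
 138 139 139 139]
pics/w2.png 381 [ 41  41  41  46  84 147 180 183 184 184 184 184 184 184 185 185 185 185
 186 185 185 172  96  75  74  74  82 101 117 122 123 124 125 127 129 131
 133 134 136 138]
pics/w3.png 189 [212 212 212 213 212 213 212 213 212 209 191 165 100  85 159 180 182 183
 183 183 183 183 183 183 182 182 182 181 170 127  84  78  80  86 105 124
 133 135 136 136]
pics/w3.png 371 [219 219 219 218 206 179 123  74 137 172 178 180 180 180 180 180 180 180
 180 181 180 180 178 152  88  72  72  73  84 105 118 120 121 123 124 126
 128 129 131 132]
post R front [[-41.1185 -93.8771]
 [-40.8757 -73.8451]
 [-40.497  -58.0364]] padback [[-57.078  -73.5772]]
post L front [[-40.7818  64.876 ]
 [-40.6925  79.9094]
 [-40.2816 101.9785]] padback [[-57.0404  80.8283]]
lid back R,L [[-65.7618 -66.8901]
 [-65.2357  74.0434]]
```

step_arm(
  targets=[
    [0, 0, -0.35, 0, 0, 0, 0],
    [0.1, 0, -0.3, 0, 0, 0, 0],
    [0.35, -0.2, 0, 0, 0, 0, 0],
    [0.35, -0.2, 0, 0, 0, 0, 0],
    [0.35, -0.2, 0, 0, -0.5, 0, 0],
    [0.2, -0.12, 0, 0, -1, 0, 0],
    [0.1, 0, 0, 0, -1, 0, 0],
    [0, 0, 0, 0, -1, 0, 0],
  ],
)

```text
time: 30.28
tcp_pos: [0.4832, -0.1997, 0.2844]
orientation: [-0.24, 2.795, 0.007]
wrist_force: [0.2, -0.2, 1.2]
width: 0.0004
```

```bash
python3 -c "
from h import *
st([.530,-.199,.036])"
```

```text
t 30.27 tcp [ 0.4832 -0.1997  0.2844] F [ 0.2077 -0.2283  1.1553] x [-0.9299 -0.1647 -0.329 ] y [-0.1664  0.9858 -0.0231] z [ 0.3281  0.0332 -0.9441]
shift tool mm [ 38.1141  -1.3098 249.8538] units [ 0.2541 -0.0087  1.6657]
```

step_arm(
  targets=[
    [0.15, 0, 0.35, 0, 0, 0, 0],
    [0.11, 0, 0.37, -0.1, 0, 0, 0],
    [0, -0.02, 0.37, -0.1, 0, 0, 0],
    [0, 0, 0.35, -0.1, 0, 0, 0],
    [0, 0, 0.15, 0, 0, 0, 0],
    [0, 0, 0, 0, 0, 0, 0],
  ],
)

```text
time: 31.02
tcp_pos: [0.5342, -0.2053, 0.0645]
orientation: [-0.245, 2.765, 0.012]
wrist_force: [0.2, 0.4, -0.3]
width: -0.0001
```

```bash
python3 -c "
from h import *
look()
st([.549,-.195,.036])"
```

```text
t 31.02 tcp [ 0.5342 -0.2053  0.0645] F [ 0.2456  0.4039 -0.3348] x [-0.9188 -0.1685 -0.3569] y [-0.1717  0.9849 -0.0229] z [ 0.3553  0.0402 -0.9339]
size (138.6549835205078, 248.0874481201172) chest [ 0.6084 -0.0734] rack xy mm -137.37224318999785 -5.610968539823066 yaw rel 0.00027890503 tcp in chest mm -98.88357787637992 -114.62020520562085
back at pad 1 rack x mm -67.39611888424474
back at pad -1 rack x mm -67.35149519715254
t 31.07 tcp [ 0.5347 -0.2057  0.0657] F [ 0.2424 -0.7893 -0.4233] x [-0.9183 -0.1685 -0.3582] y [-0.1714  0.9849 -0.0239] z [ 0.3568  0.0395 -0.9333]
shift tool mm [-4.306   8.7535 33.2974] units [-0.0287  0.0584  0.222 ]
```

step_arm(
  targets=[
    [0.06, 0.04, 0.18, -0.15, 0.15, 0, 0],
    [0, 0.02, 0.03, -0.1, 0.1, 0, 0],
    [0, 0, 0, 0, 0, 0, 0],
  ],
)

```text
time: 31.45
tcp_pos: [0.54, -0.1992, 0.0416]
orientation: [-0.252, 2.774, 0.028]
wrist_force: [0.7, -0.8, 0.3]
width: -0.0005
```

```bash
python3 -c "
from h import *
look()"
```

```text
t 31.45 tcp [ 0.54   -0.1992  0.0416] F [ 0.6765 -0.8377  0.3171] x [-0.9216 -0.1712 -0.3484] y [-0.1782  0.9839 -0.0121] z [ 0.3449  0.0509 -0.9373]
size (138.89279174804688, 248.08741760253906) chest [ 0.6086 -0.0733] rack xy mm -137.25325545049867 -5.610961943786604 yaw rel 0.00027939677 tcp in chest mm -92.09435736461025 -109.80604701739149
back at pad 1 rack x mm -67.27717489995364
back at pad -1 rack x mm -67.23247031595983
```

step_arm(
  targets=[
    [-0.04, 0, 0.035, 0, 0, 0, 0],
    [-0.03, 0, 0.02, 0, 0, 0, 0],
    [0, 0, 0, 0, 0, 0, 0],
  ],
)

```text
time: 31.88
tcp_pos: [0.5538, -0.1977, 0.0395]
orientation: [-0.251, 2.773, 0.025]
wrist_force: [-3.2, -0.2, -1.5]
width: 0.0003
```

step_arm(
  targets=[
    [-0.02, 0, 0.0, 0, -0.05, 0, 0],
    [-0.02, -0.002, -0.003, 0, -0.1, 0, 0],
  ],
)

```text
time: 32.12
tcp_pos: [0.5541, -0.1975, 0.039]
orientation: [-0.247, 2.772, 0.025]
wrist_force: [-10.5, -2.3, 3.9]
width: -0.0002
```

step_arm(
  targets=[
    [-0.03, -0.004, -0.005, 0, -0.12, 0, 0],
    [-0.032, -0.004, -0.005, 0, -0.13, 0, 0],
  ],
)

```text
time: 32.38
tcp_pos: [0.5546, -0.1974, 0.039]
orientation: [-0.239, 2.768, 0.027]
wrist_force: [-14.5, -3.7, 2.5]
width: -0.0002
```

step_arm(
  targets=[
    [-0.034, -0.004, -0.008, 0, -0.13, 0, 0],
  ],
)

```text
time: 32.5
tcp_pos: [0.5548, -0.1974, 0.0392]
orientation: [-0.235, 2.766, 0.029]
wrist_force: [-11.8, -3.7, -0.5]
width: -0.0
```

step_arm(
  targets=[
    [-0.036, -0.004, -0.009, 0, -0.13, 0, 0],
  ],
)

```text
time: 32.62
tcp_pos: [0.5551, -0.1974, 0.0393]
orientation: [-0.231, 2.765, 0.03]
wrist_force: [-11.9, -4.0, -1.4]
width: 0.0003
```

```bash
python3 -c "
from h import *
look()"
```

```text
t 32.62 tcp [ 0.5551 -0.1974  0.0393] F [-11.8815  -3.9969  -1.4457] x [-0.9202 -0.1567 -0.3588] y [-0.1644  0.9863 -0.009 ] z [ 0.3554  0.0507 -0.9334]
size (138.8464813232422, 247.94334411621094) chest [ 0.6091 -0.0733] rack xy mm -136.724304468511 -5.7266477480803095 yaw rel 0.0047407 tcp in chest mm -78.01761702847926 -110.57710231709699
back at pad 1 rack x mm -67.12992573467679
back at pad -1 rack x mm -66.371408106083
```

step_arm(
  targets=[
    [-0.037, -0.004, -0.007, 0, -0.13, 0, 0],
    [-0.037, -0.004, -0.007, 0, -0.13, 0, 0],
  ],
)

```text
time: 32.92
tcp_pos: [0.5557, -0.1975, 0.039]
orientation: [-0.223, 2.764, 0.032]
wrist_force: [-13.9, -4.2, 1.5]
width: -0.0001
```

```bash
python3 -c "
from h import *
look()"
```

```text
t 32.92 tcp [ 0.5557 -0.1975  0.039 ] F [-13.8515  -4.1773   1.4972] x [-0.9203 -0.1504 -0.3611] y [-0.1588  0.9873 -0.0066] z [ 0.3575  0.0512 -0.9325]
size (139.00877380371094, 248.065673828125) chest [ 0.6092 -0.0733] rack xy mm -136.64968170594346 -5.688212124112145 yaw rel 0.0069711655 tcp in chest mm -77.71308398347188 -110.62992103434074
back at pad 1 rack x mm -67.24533844874549
back at pad -1 rack x mm -66.12993270300203
```

step_arm(
  targets=[
    [0.12, 0, -0.05, 0, 0, 0, 0],
    [0.06, 0, 0, 0, 0, 0, 0],
    [0, 0, 0, 0, 0, 0, 0],
  ],
)

```text
time: 33.35
tcp_pos: [0.527, -0.202, 0.0363]
orientation: [-0.222, 2.762, 0.033]
wrist_force: [-0.1, -0.3, -0.6]
width: -0.0
```

```bash
python3 -c "
from h import *
look()
st([.488,.012,.036])"
```

```text
t 33.35 tcp [ 0.527  -0.202   0.0363] F [-0.1315 -0.2705 -0.5954] x [-0.9197 -0.1502 -0.3628] y [-0.1588  0.9873 -0.0061] z [ 0.3591  0.052  -0.9318]
size (138.86915588378906, 248.2404022216797) chest [ 0.609  -0.0734] rack xy mm -136.80802338634135 -5.8185237801037175 yaw rel 0.0062815696 tcp in chest mm -106.50389513873601 -109.16412495783018
back at pad 1 rack x mm -67.34572525274055
back at pad -1 rack x mm -66.34065901982144
t 33.4 tcp [ 0.5274 -0.2021  0.0366] F [ 0.3062 -0.0627 -1.068 ] x [-0.9195 -0.1504 -0.3631] y [-0.159   0.9873 -0.0064] z [ 0.3595  0.0519 -0.9317]
shift tool mm [  4.2643 217.6288  -2.5462] units [ 0.0284  1.4509 -0.017 ]
```

step_arm(
  targets=[
    [0.02, 0.32, -0.01, 0, 0.15, -0.15, 0],
    [0.02, 0.36, -0.01, 0, 0.15, -0.15, 0],
    [0.01, 0.36, 0, 0, 0.15, -0.15, 0],
    [0, 0.37, 0, 0, 0.1, -0.1, 0],
    [0, 0, 0, 0, 0, 0, 0],
  ],
)

```text
time: 34.02
tcp_pos: [0.4865, 0.0101, 0.0376]
orientation: [-0.289, 2.789, 0.015]
wrist_force: [-0.5, -0.1, 0.6]
width: -0.0001
```

```bash
python3 -c "
from h import *
look()"
```

```text
t 34.02 tcp [0.4865 0.0101 0.0376] F [-0.4589 -0.0705  0.5679] x [-0.9231 -0.1973 -0.3301] y [-0.2008  0.9793 -0.0237] z [ 0.328   0.0444 -0.9436]
size (138.96014404296875, 248.04148864746094) chest [ 0.6091 -0.0733] rack xy mm -136.73070390889896 -5.718243522008822 yaw rel 0.006285757 tcp in chest mm -103.01404290966407 106.65445420088065
back at pad 1 rack x mm -67.26813236723348
back at pad -1 rack x mm -66.26239700714409
```

Approach to about 2 mm short, then press.

step_arm(
  targets=[
    [-0.06, 0.01, 0.018, -0.15, 0, 0, 0],
    [-0.05, 0.01, 0.016, -0.1, 0, 0, 0],
    [-0.025, 0, 0.01, 0, 0, 0, 0],
    [0, 0, 0, 0, 0, 0, 0],
  ],
)

```text
time: 34.58
tcp_pos: [0.511, 0.013, 0.0388]
orientation: [-0.283, 2.79, 0.042]
wrist_force: [-0.6, 0.2, -0.5]
width: -0.0003
```

step_arm(
  targets=[
    [-0.015, 0, 0.0, 0, -0.05, 0, 0],
    [-0.02, 0, -0.003, 0, -0.1, 0, 0],
  ],
)

```text
time: 34.83
tcp_pos: [0.5115, 0.0128, 0.0381]
orientation: [-0.28, 2.787, 0.043]
wrist_force: [-9.3, -1.7, 2.6]
width: -0.0001
```

step_arm(
  targets=[
    [-0.03, 0, -0.005, 0, -0.12, 0, 0],
    [-0.032, 0, -0.006, 0, -0.13, 0, 0],
  ],
)

```text
time: 35.08
tcp_pos: [0.5116, 0.0129, 0.0379]
orientation: [-0.276, 2.782, 0.044]
wrist_force: [-13.1, -2.1, 4.5]
width: 0.0001
```

step_arm(
  targets=[
    [-0.034, 0.008, -0.011, 0, -0.14, -0.03, 0],
  ],
)

```text
time: 35.2
tcp_pos: [0.5114, 0.0137, 0.0383]
orientation: [-0.276, 2.779, 0.042]
wrist_force: [-8.1, -4.3, -0.7]
width: 0.0002
```

step_arm(
  targets=[
    [-0.037, 0.008, -0.011, 0, -0.14, -0.03, 0],
  ],
)

```text
time: 35.33
tcp_pos: [0.5113, 0.0144, 0.0386]
orientation: [-0.276, 2.776, 0.04]
wrist_force: [-10.9, -5.2, -1.4]
width: -0.0002
```

step_arm(
  targets=[
    [-0.04, 0.008, -0.011, 0, -0.14, -0.03, 0],
  ],
)

```text
time: 35.45
tcp_pos: [0.5114, 0.0151, 0.0388]
orientation: [-0.277, 2.774, 0.038]
wrist_force: [-10.1, -5.8, -1.2]
width: 0.0
```

step_arm(
  targets=[
    [-0.041, 0.002, -0.008, 0, -0.14, -0.02, 0],
  ],
)

```text
time: 35.58
tcp_pos: [0.5116, 0.0153, 0.0386]
orientation: [-0.276, 2.773, 0.037]
wrist_force: [-14.2, -4.5, 3.7]
width: -0.0003
```

step_arm(
  targets=[
    [-0.041, 0.001, -0.008, 0, -0.14, -0.02, 0],
  ],
)

```text
time: 35.7
tcp_pos: [0.5116, 0.0153, 0.0385]
orientation: [-0.276, 2.772, 0.036]
wrist_force: [-15.6, -3.8, 5.1]
width: -0.0
```

```bash
python3 -c "
from h import *
look()"
```

```text
t 35.7 tcp [0.5116 0.0153 0.0385] F [-15.5639  -3.7513   5.1015] x [-0.9183 -0.1865 -0.3492] y [-0.1954  0.9807 -0.0099] z [ 0.3443  0.0592 -0.937 ]
size (138.7657928466797, 247.86343383789062) chest [ 0.6093 -0.0733] rack xy mm -136.47865287962378 -5.700303906793373 yaw rel 0.005092904 tcp in chest mm -77.74999464330443 106.51728886631386
back at pad 1 rack x mm -66.91421203893785
back at pad -1 rack x mm -66.099339938852
```

step_arm(
  targets=[
    [-0.042, 0.002, -0.012, 0, -0.15, -0.02, 0],
  ],
)

```text
time: 35.88
tcp_pos: [0.5117, 0.0154, 0.0388]
orientation: [-0.275, 2.769, 0.035]
wrist_force: [-10.2, -3.5, -2.6]
width: 0.0001
```

step_arm(
  targets=[
    [-0.045, 0.0, -0.012, 0, -0.15, -0.02, 0],
  ],
)

```text
time: 36.0
tcp_pos: [0.5119, 0.0156, 0.0389]
orientation: [-0.275, 2.768, 0.035]
wrist_force: [-10.7, -2.3, -4.1]
width: 0.0004
```

step_arm(
  targets=[
    [-0.046, 0.0, -0.012, 0, -0.15, -0.02, 0],
  ],
)

```text
time: 36.12
tcp_pos: [0.512, 0.0157, 0.0389]
orientation: [-0.275, 2.767, 0.034]
wrist_force: [-11.4, -3.4, -2.5]
width: 0.0002
```

```bash
python3 -c "
from h import *
look()"
```

```text
t 36.12 tcp [0.512  0.0157 0.0389] F [-11.4466  -3.3941  -2.4991] x [-0.9167 -0.1863 -0.3536] y [-0.195   0.9807 -0.0112] z [ 0.3489  0.0587 -0.9353]
size (139.0352020263672, 248.2206268310547) chest [ 0.6095 -0.0731] rack xy mm -136.29425512777792 -5.538044246322973 yaw rel 0.002632603 tcp in chest mm -77.70530456691398 106.44647290842526
back at pad 1 rack x mm -66.51920186931072
back at pad -1 rack x mm -66.09798298487465
```

step_arm(
  targets=[
    [-0.048, 0.0, -0.012, 0, -0.15, -0.02, 0],
    [-0.048, 0.0, -0.012, 0, -0.15, -0.02, 0],
  ],
)

```text
time: 36.42
tcp_pos: [0.5123, 0.0159, 0.0388]
orientation: [-0.275, 2.766, 0.034]
wrist_force: [-12.2, -4.1, -0.7]
width: 0.0001
```

```bash
python3 -c "
from h import *
look()"
```

```text
t 36.42 tcp [0.5123 0.0159 0.0388] F [-12.2382  -4.0635  -0.7115] x [-0.9164 -0.1863 -0.3544] y [-0.1948  0.9808 -0.0117] z [ 0.3498  0.0583 -0.935 ]
size (138.91966247558594, 248.15992736816406) chest [ 0.6096 -0.073 ] rack xy mm -136.16160180048746 -5.456690546775611 yaw rel 0.0020028204 tcp in chest mm -77.57469619367546 106.53255277812563
back at pad 1 rack x mm -66.33261740385335
back at pad -1 rack x mm -66.01216602932033
```

step_arm(
  targets=[
    [-0.05, 0.0, -0.012, 0, -0.15, -0.02, 0],
    [-0.05, 0.0, -0.012, 0, -0.15, -0.02, 0],
  ],
)

```text
time: 36.72
tcp_pos: [0.5128, 0.0163, 0.0387]
orientation: [-0.275, 2.766, 0.033]
wrist_force: [-13.3, -3.9, 0.6]
width: 0.0002
```

```bash
python3 -c "
from h import *
look()"
```

```text
t 36.73 tcp [0.5128 0.0163 0.0387] F [-13.3253  -3.9194   0.6369] x [-0.9163 -0.1862 -0.3546] y [-0.1946  0.9808 -0.0121] z [ 0.3501  0.0579 -0.9349]
size (138.8330841064453, 248.154296875) chest [ 0.6097 -0.0729] rack xy mm -136.07338733087803 -5.3848205956759045 yaw rel -0.002638191 tcp in chest mm -77.59541135271671 106.3673648422432
back at pad 1 rack x mm -65.84788566509542
back at pad -1 rack x mm -66.26999742888711
```

step_arm(
  targets=[
    [0.1, 0, -0.05, 0, 0, 0, 0],
    [0, 0, -0.35, 0, 0, 0, 0],
    [0, 0, -0.4, 0, 0, 0, 0],
    [0, 0, -0.4, 0, 0.9, 0, 0],
    [0, 0, -0.3, 0, 0.9, 0, 0],
    [0, 0, 0, 0, 0.9, 0, 0],
    [0, 0, 0, 0, 0.9, 0, 0],
    [0, 0, 0, 0, 0.8, 0, 0],
  ],
)

```text
time: 37.78
tcp_pos: [0.4153, -0.001, 0.2545]
orientation: [-0.301, 3.116, -0.019]
wrist_force: [1.1, 0.6, 0.1]
width: -0.0004
```

step_arm(
  targets=[
    [-0.34, -0.15, 0, 0, 0, 0.1, 0],
    [-0.34, -0.15, 0, 0, 0, 0.1, 0],
    [-0.34, -0.15, 0, -0.1, 0, 0.1, 0],
    [-0.33, -0.15, 0, 0, 0, 0, 0],
    [-0.24, -0.14, 0.1, 0, 0, 0, 0],
    [0, 0, 0.25, 0, 0, 0, 0],
    [0, 0, 0.25, 0, 0, 0, 0],
    [0, 0, 0, 0, 0, 0, 0],
  ],
)

```text
time: 38.78
tcp_pos: [0.68, -0.0721, 0.1697]
orientation: [-0.26, 3.11, -0.006]
wrist_force: [-0.7, 0.8, 0.4]
width: 0.0001
```

```bash
python3 - <<'E'
from h import *
s,_=st([.6862,-.0626,.1605])
im=robot.snapshot('wrist')[:,:,::-1]
cv2.imwrite('pics/w4.png',im)
a=cv2.resize(im[170:270,150:250],None,fx=4,fy=4,interpolation=cv2.INTER_NEAREST);b=cv2.resize(im[170:270,340:440],None,fx=4,fy=4,interpolation=cv2.INTER_NEAREST)
cv2.imwrite("pics/w4z.png",np.hstack([a,b]))
E
```

```text
t 38.77 tcp [ 0.68   -0.0721  0.1697] F [-0.7037  0.8045  0.4306] x [-0.9859 -0.1658 -0.0208] y [-0.1657  0.9862 -0.0054] z [ 0.0214 -0.0018 -0.9998]
shift tool mm [-7.4722  8.4262  9.291 ] units [-0.0498  0.0562  0.0619]
```

View pics/w4z.png

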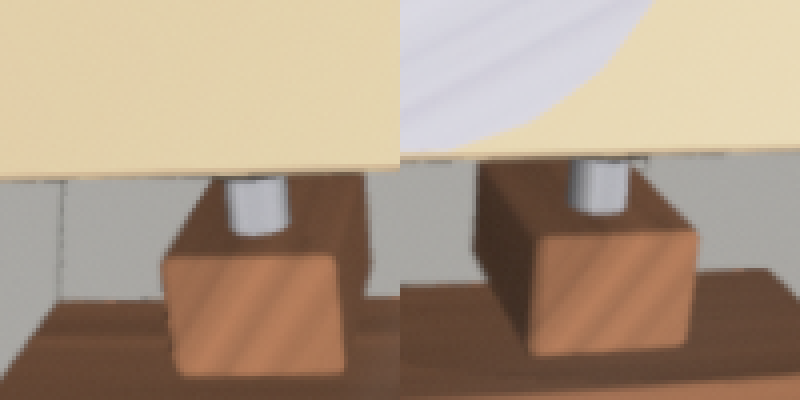

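```bash
python3 - <<'E'
from h import *
s=robot.read_state()
im=cv2.imread("pics/w4.png"); g=cv2.cvtColor(im,cv2.COLOR_BGR2GRAY).astype(float)
for u0,u1 in((210,218),(487-100+0-0,487-100+6)):
    print(u0,g[206:240,u0:u1].mean(1).round(0).astype(int))
f=lambda pts,z:rk(wray(s,pts,z))
print("post R front",f([[192,233.8],[214,233.7],[233,233.7]],.06),"padback",f([[214,214.2]],.053))
print("post L front",f([[374,229.3],[390,229],[413,228.3]],.06),"padback",f([[389,209.7]],.053))
print("rod end R,L",f([[214,228.2],[389,222.7]],.047))
# same quantities for the earlier two views
class S(dict):pass
s2=dict(tcp_pos=[.6862,-.0626,.1605],orientation=[-.253,3.109,.013]); s3=dict(tcp_pos=[.6832,-.054,.1651],orientation=[-.256,3.118,-.005])
for n,q,pr,er,pl,el in(("w2",s2,(201,207.4),(201,224.3),(384,200.45),(384,217.55)),("w3",s3,(193,209.6),(193,224.9),(374,203.85),(374,219.4)),("w4",s,(214,214.2),(214,228.2),(389,209.7),(389,222.7))):
    R=rk(wray(q,[pr],.053))-rk(wray(q,[er],.047)); L=rk(wray(q,[pl],.053))-rk(wray(q,[el],.047)); print(n,"rod len R",-R[0,0],"L",-L[0,0])
look()
E
```

```text
210 [211 211 211 211 211 208 186 147  98 156 179 182 182 182 182 182 182 182
 182 182 181 177 148  90  78  78  81  91 115 132 134 134 135 135]
387 [217 203 174 111 138 170 176 177 178 178 178 178 178 179 179 178 167 128
  82  73  72  75  90 109 117 119 120 121 122 124 126 129 131 132]
post R front [[-40.9324 -93.9448]
 [-40.658  -74.1558]
 [-40.295  -57.5293]] padback [[-55.9848 -73.9039]]
post L front [[-40.2532  64.4606]
 [-39.8884  79.4127]
 [-39.5454 101.831 ]] padback [[-55.4097  79.3452]]
rod end R,L [[-40.4839 -76.6326]
 [-40.6154  82.6392]]
w2 rod len R 17.215930683492317 L 17.62324736300966
w3 rod len R 16.08719520156751 L 16.309453516521096
w4 rod len R 15.500913576025255 L 14.794316739470851
t 38.83 tcp [ 0.681  -0.0722  0.1722] F [ 0.6644 -0.0038 -0.6853] x [-0.9858 -0.1659 -0.0241] y [-0.1658  0.9861 -0.0064] z [ 0.0249 -0.0023 -0.9997]
size (547.98974609375, 123.05583953857422) chest [1.028  0.2845] rack xy mm 344.6482065105527 262.28120564578546 yaw rel -0.20621802 tcp in chest mm -344.45952878194373 -359.2095259170491
back at pad 1 rack x mm 378.0317120451551
back at pad -1 rack x mm 344.56102222501295
```

step_arm(
  targets=[
    [0, 0, -0.35, 0, 0, 0, 0],
    [0.1, 0, -0.3, 0, 0, 0, 0],
    [0.35, 0.1, 0, 0, 0, 0, 0],
    [0.35, 0.1, 0, 0, 0, 0, 0],
    [0.35, 0.1, 0, 0, 0, 0, 0],
    [0.3, 0.1, 0, 0, 0, 0, 0],
    [0.3, 0.1, 0, 0, 0, 0, 0],
    [0, 0, 0, 0, 0, 0, 0],
  ],
)

```text
time: 39.88
tcp_pos: [0.4034, -0.0409, 0.2858]
orientation: [-0.257, 3.066, -0.018]
wrist_force: [-0.1, 0.3, 0.2]
width: -0.0002
```

```bash
python3 - <<'E'
from h import *
look('top9')
cv2.imwrite("pics/side9.png",robot.snapshot("side")[:,:,::-1])
E
```

```text
t 39.88 tcp [ 0.4034 -0.0409  0.2858] F [-0.054   0.3429  0.2036] x [-0.9839 -0.1669 -0.0635] y [-0.1662  0.9859 -0.0168] z [ 0.0654 -0.006  -0.9978]
size (138.75146484375, 248.12818908691406) chest [ 0.6096 -0.0729] rack xy mm -136.11011028287055 -5.374877453005556 yaw rel -0.0022121668 tcp in chest mm -196.03123389855654 71.71451337672715
back at pad 1 rack x mm -65.92107426035219
back at pad -1 rack x mm -66.27502030767539
```

View pics/top9.png

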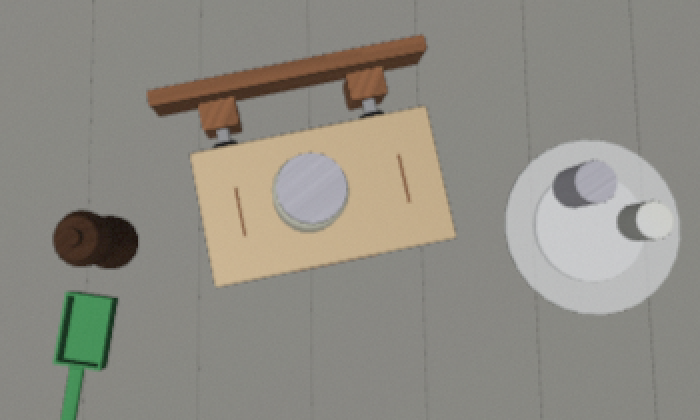

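View pics/side9.png

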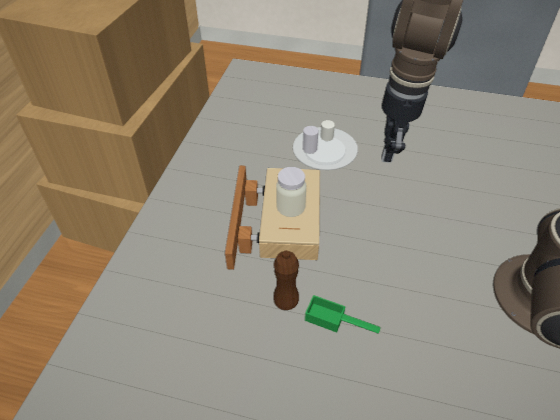

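The chest sits square against both pads, with the jar upright at about (310,188) in the zoomed top view. The grinder, scoop and turntable are where they were, and the arm is clear of everything.

```bash
python3 -c "
from workcell import robot
print(robot.finish_job())"
```

```text
the job is handed in; nothing more can be done
None
```

I walked the chest back with alternating left and right corner pushes until it pressed both buffers, backed the arm clear, and handed in at about 40 s. No verdict was reported.

- **Buffers:** before-and-after wrist pictures put the right pad pressed in by about 2.1 mm and the left by about 2.8 mm. The left figure is less sure because the lid nearly hides that pad. The top camera gave 2.1 to 2.4 mm on the right and 2.5 to 2.8 mm on the left, counted from about where the pads first bore. No clear force step marked first contact, because the push readings varied by a newton or two.
- **Position:** after I let go, the chest stood within 0.003 rad of the back board and about 5 mm to the right of its middle. It did not creep between the last two top-camera checks.
- **Push force:** I meant to stay under 17 N. The highest reading was about 17.7 N in all, briefly, on the left corner as the buffer came on. Readings come only at the end of each move, so a short peak could have been missed; the limit is 20 N.
- **Swing:** the largest angle I saw from the back board was about 0.1 rad.
- **Surroundings:** in the last pictures the jar stands upright on the lid, the grinder, scoop and turntable look unmoved, and the robot touches nothing.

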